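# Clear the pile off the sample tin and lay the kit out on its boards

## Task

The finds kit has been piled up on the sample tin. Take the pile apart from the top down, never lifting anything with another thing still on it, and lay canister, loupe, tag stack and tin each on the wooden board whose drawn outline has its shape and size: flat (the canister upright), centred in the outline and square with it, either way round. Leave the glass vial and the loose long bone undisturbed.

Things in the scene. Friction and masses are not known exactly. Their poses are not given: they have to be found in the camera images.
- tin_mid (a point): Closed flat sample tin, dull grey-green metal with square corners, 64 (x) x 90 (y) x 22 (z) mm, 0.25 kg; the lid does not open. It stands on the table at the bottom of the pile. The point is its centre, half-way up (11 mm above its underside); x across its short side, y along its long side, z up. From above it can be taken across its 64 mm.
- tags_mid (a point): Stack of pale paper find tags, one solid block, 44 (x) x 63 (y) x 10 (z) mm, 0.05 kg; lies on one half of the tin, its long side across the tin's short side. The point is its centre, half-way up (5 mm); x along its short side, y along its long side, z up. The canister beside it is only some 7 mm away.
- loupe_mid (a point): Folded pocket loupe, grey metal cover with rounded ends and a black lens ring inside, 34 (x) x 45 (y) x 14 (z) mm, 0.034 kg; does not unfold; lies flat on the tag stack. The point is its centre, half-way up (7 mm); x across its 34 mm, y along its 45 mm, z up.
- canister_mid (a point): Small round black canister with a grey press lid, 51 mm tall, body 31 mm and lid (topmost 7 mm) 34 mm in diameter, 0.03 kg; stands on the other half of the tin, beside the tag stack. The point is on its axis, half-way up (25.5 mm); z up. The lid does not come off.
- tin_board: Fixed flat board of pale bare wood, 9 mm thick, 88 x 114 mm (x, y), with one outline drawn in black: a rectangle of 70 x 96 mm, the largest, for the tin (long side along y). Origin: centre of its underside, which is also the centre of the outline; its top is 9 mm above it; z up. The boards change places and turn from start to start.
- tags_board: Fixed flat board of pale bare wood, 9 mm thick, 68 x 88 mm (x, y), with one outline drawn in black: a rectangle of 50 x 70 mm, for the tag stack (long side along y). Origin: centre of its underside, which is also the centre of the outline; its top is 9 mm above it; z up. The boards change places and turn from start to start.
- loupe_board: Fixed flat board of pale bare wood, 9 mm thick, 60 x 70 mm (x, y), with one outline drawn in black: an oblong with round ends, 40 x 51 mm, for the loupe (long side along y). Origin: centre of its underside, which is also the centre of the outline; its top is 9 mm above it; z up. The boards change places and turn from start to start.
- canister_board: Fixed flat board of pale bare wood, 9 mm thick, 60 x 60 mm (x, y), with one outline drawn in black: a circle of 40 mm diameter, for the canister. Origin: centre of its underside, which is also the centre of the outline; its top is 9 mm above it; z up. The boards change places and turn from start to start.
- vial_mid (a point): Bystander: a glass vial with black cap, standing upright, 27 mm in diameter and 69 mm tall. The point is on its axis, half-way up (34.5 mm). Not to be disturbed.
- bone_mid (a point): Bystander: a loose piece of long bone, 91 (x) x 29 (y) x 13 (z) mm, lying on the table. The point is its centre, half-way up (6.5 mm). Not to be disturbed.
Not all that is in view belongs to the job. Leave any blue look-alike of the canister_board alone.

How it is judged:
By the outcome, as a careful person would: the job done as asked, in the order asked, and still so for the second after the job is handed in, with the robot touching nothing.
It also fails if it takes over 104 s, if anything falls off the work surface, if the arm or the gripper's body presses on something with over 40 N, if the wrist force passes 120 N, or if a joint passes its speed limit or range.

## Robot

A 7-joint arm with a two-finger parallel gripper is mounted at the origin on a cart in front of the work surface, level with it; the furniture and walls round the work are solid. World frame = base frame: x ahead of the robot, y to its left, z up, the work surface at z = 0. Lengths are in m, angles in rad, forces in N, time in s.
With the tool pointing down it reaches from about 0.425 to 0.875 m from the base axis. Payload 9.9 kg.
Tool frame: the origin (TCP) lies midway between the tips of the shut fingers; the grasp point (between the pads) lies 19 mm behind it (robot.pinch_z is the distance from the TCP to the grasp point, in m); z points along the fingers, y is the direction in which the jaws open and shut (so a half turn about z gives the same grasp; the last joint's range is limited). The gripper opens to 85 mm and grips with 20 to 120 N. Pads are 22 mm wide; open, the fingers measure 114 mm over their backs; the gripper's body (76 mm by 85 mm) begins 54 mm behind the grasp point. The pads swing forward as they close: fully open they stand 13 mm farther back than shut.
Start: joints at [1.247, 0.576, 0.025, 1.437, -0.015, 1.129, -0.057], TCP at [0.16, -0.656, 0.231] pointing down, gripper open.
Joint ranges: [-2.76, 2.76], [-0.34, 2.15], [-1.52, 1.57], [0.19, 2.46], [-1.09, 4.23], [0.17, 1.99], [-2.82, 2.82]. Speed limits (rad/s): [2.22, 2.22, 3.01, 3.01, 3.14, 3.14, 3.14].

## Interface

Orientations are given as a 3x3 rotation matrix whose columns are the frame's x, y, z axes.
In Python, from cell import status, grab_frame, workorder, robot gives the robot as it stands.
- The arm moves only by the tool step_arm, never from a script. Its argument "steps" is a list of rows, each a list of 7 numbers: the shift along the tool's x, y, z in m, then the turn, a rotation vector about the tool's x, y, z in degrees, then the finger opening in m, from 0 to 0.0854. In form: [[x, y, z, rx, ry, rz, hand], ...]. A call has 1 to 12 rows; each row is the pose to reach, as a shift and turn from the pose measured when the call began, along the tool's axes at that moment; what a row does not reach only later rows make up. A row lasts 1/12 s, in which the tool goes at most 41.7 mm and 7.16 degrees, less where a joint would pass 70% of its speed; a pose out of reach is approached as far as the arm can. A call with a gripper value outside its range is refused whole. The fingers move at their own pace and stop on an object; the grip force is fixed at half the most. Time passes only in rows, so rows that repeat a pose let the fingers close. It gives the time, the measured TCP pose, the force and the opening at its end, in the units of the state.
- status.get_state(): the state, without advancing time (a new reading comes with each control period).
- grab_frame(name): name is "scene" or "top" or "wrist"; returns a dict with "frame" (384x512x3 uint8, blue, green, red), "range_z" (384x512 float32, m along the optical axis (not along the pixel's ray), 0 where there is no reading), "camera_matrix" (3x3 intrinsics, pixels), "D" ([k1, k2, p1, p2, k3] as OpenCV has them; the pictures are not rectified), "R" (3x3) and "t" (3): a world point X has camera coordinates R X + t; the wrist camera has in their place "mount" (4x4, takes a point from camera to tool coordinates, whose origin is the TCP and whose axes are the flange's). Camera axes: x right, y down, z forward; pixel columns grow to the right and rows downward; lengths in m; the calibration is good to about 2 mm. A picture is of the moment at which its call begins: read the wrist's pose just before it.
- workorder.sign_off(): hands the job in, once; it reports no verdict.
The state is a dict: "time_s": time; "qpos": joint angles; "joint_vel": joint speeds; "effort": joint torques, N m; "tool_pos": TCP position; "tool_rot": TCP orientation; "contact_force": force on the tool from outside, world axes, zero at the start; "wrist_torque": the same for the moment, N m; "finger_gap": finger opening in m.
Only numpy, scipy, OpenCV 4.12 (cv2) and the standard library are available. Lean on these libraries where they do the work, as an engineer would, in place of code of your own. Each camera call takes 0.05 s, during which the arm holds its last target. There are 200 camera calls.

## Working session

There is one attempt and no reset: what is moved stays moved. The work goes in short steps, Python scripts to look and compute and a tool call to move; the robot and the scene stay as the last step left them, time stands still between calls to the robot, and variables do not carry over. Pictures are saved under pics/ and viewed, about 12 in all and at most 16, crops included, and the job is handed in when it is done.

Besides the shell and the picture viewer there is one more tool, called after "Emit:" in YAML: its name, and indented under it one key for each argument. step_arm: Moves the arm, as the interface text tells. Its arguments: {"type":"object","properties":{"steps":{"type":"array","items":{"type":"array","items":{"type":"number"}}}},"required":["steps"]}

```bash
mkdir -p pics; ls
cat > h.py <<'E'
import numpy as np,cv2
from cell import status,grab_frame,workorder,robot
def rays(f,uv):
    n=cv2.undistortPoints(np.float32(uv).reshape(-1,1,2),f["camera_matrix"],f["D"]).reshape(-1,2)
    return np.c_[n,np.ones(len(n))]
def pose(f,s=None):
    if "R" in f: R=np.array(f["R"]);return R.T,-R.T@np.array(f["t"]).ravel()
    T=np.eye(4);T[:3,:3]=s["tool_rot"];T[:3,3]=s["tool_pos"];T=T@np.array(f["mount"]);return T[:3,:3],T[:3,3]
def toplane(f,uv,z,s=None):
    R,c=pose(f,s);d=rays(f,uv)@R.T
    return c+d*((z-c[2])/d[:,2])[:,None]
def cloud(f,s=None):
    h,w=f["range_z"].shape;u,v=np.meshgrid(np.arange(w),np.arange(h))
    R,c=pose(f,s);P=rays(f,np.c_[u.ravel(),v.ravel()])*f["range_z"].reshape(-1,1)
    return (P@R.T+c).reshape(h,w,3)
def project(f,X,s=None):
    R,c=pose(f,s);p=(np.atleast_2d(X)-c)@R
    return cv2.projectPoints(p,np.zeros(3),np.zeros(3),f["camera_matrix"],np.array(f["D"],float))[0].reshape(-1,2)
E
python3 - <<'E'
from h import *
s=status.get_state();print(s)
for n in("top","scene"):
    f=grab_frame(n);np.save(f"{n}.npy",f,allow_pickle=True)
    cv2.imwrite(f"pics/{n}0.png",cv2.resize(f["frame"],(800,600),interpolation=cv2.INTER_CUBIC))
    print(n,pose(f)[1],f["camera_matrix"][0])
E
```

```text
pics
{'time_s': 0.0, 'qpos': array([ 1.24717001,  0.57650917,  0.02481674,  1.43792379, -0.01500711,
        1.12899696, -0.05648825]), 'joint_vel': array([ 0.00041723,  0.00084757, -0.00158975, -0.00094506,  0.00096114,
       -0.00072568,  0.00123615]), 'effort': array([-1.81053624e-04, -7.65752649e+01,  2.25034587e+00, -2.85963482e+01,
        1.53090258e-02,  1.27808630e-02,  5.99088310e-06]), 'tool_pos': array([ 0.16024876, -0.65522799,  0.23045189]), 'tool_rot': array([[ 9.71363663e-01,  2.37597194e-01, -4.55229250e-04],
       [ 2.37597621e-01, -9.71362365e-01,  1.58941495e-03],
       [-6.45520283e-05, -1.65206132e-03, -9.99998633e-01]]), 'contact_force': array([-0.09870457,  0.51908011,  0.01710717]), 'wrist_torque': array([-0.02572357,  0.00198348, -0.0255468 ]), 'finger_gap': 0.0855317962003475}
top [ 0.41842084 -0.19922656  1.32404924] [474.14046555   0.         258.09707277]
scene [-0.31368232  0.46233418  0.61225363] [389.17305195   0.         253.09934183]
```

View pics/top0.png

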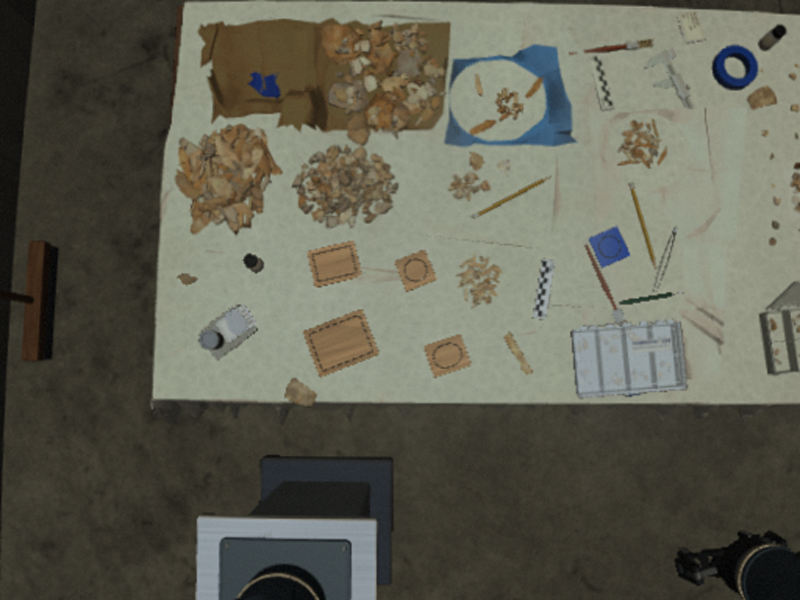

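View pics/scene0.png

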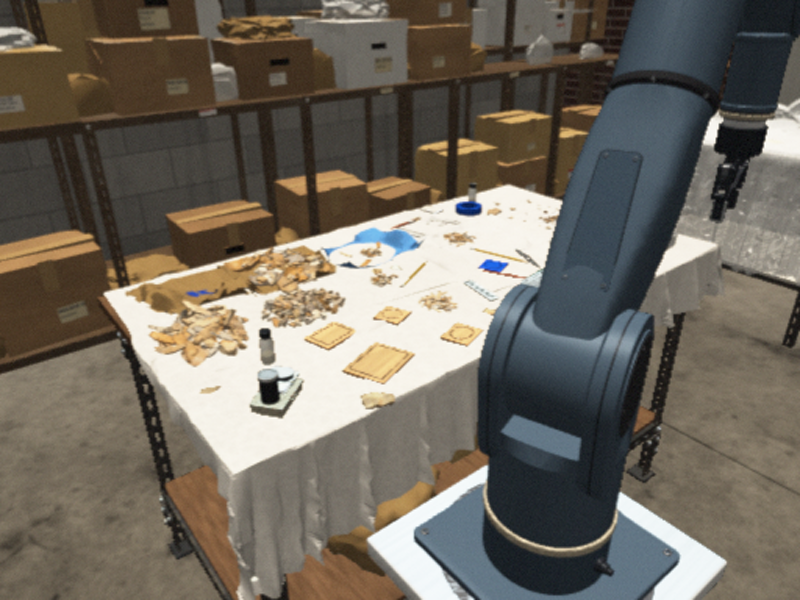

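The top view (800×600 scale) shows the pile at (228,330) with the canister at (210,340), and the vial at (253,262). The boards are at (333,264), (341,342), (415,270) and (447,355), the blue look-alike is at (608,246) and the bone at (519,352). I'll measure next, and use an enlarged crop to tell the circle board from the oblong one.

Run:
```python
from h import *
f=np.load("top.npy",allow_pickle=True).item();im=f["frame"];P=cloud(f)
hsv=cv2.cvtColor(im,cv2.COLOR_BGR2HSV)
print("wood hsv",hsv[174,213],hsv[227,284], "cloth",hsv[200,130])
m=((hsv[...,0]<22)&(hsv[...,1]>75)&(hsv[...,2]>90)).astype(np.uint8)*255
m[:140]=0
m=cv2.morphologyEx(m,cv2.MORPH_CLOSE,np.ones((5,5)))
cs,_=cv2.findContours(m,cv2.RETR_EXTERNAL,cv2.CHAIN_APPROX_NONE)
for c in cs:
    if cv2.contourArea(c)<250: continue
    X=toplane(f,c.reshape(-1,2),.009)[:,:2]
    (cx,cy),(w,h),a=cv2.minAreaRect((X*1000).astype(np.float32))
    print("px",c.reshape(-1,2).mean(0).round(),"ctr",round(cx,1),round(cy,1),"size",round(w,1),round(h,1),"ang",round(a,1))
sub=P[185:240,115:180];
for z0,z1 in((.012,.028),(.028,.04),(.04,.052),(.052,.08)):
    q=sub[(sub[...,2]>z0)&(sub[...,2]<z1)]
    if len(q)>5: print(z0,len(q),q.mean(0).round(3),cv2.minAreaRect((q[:,:2]*1000).astype(np.float32)))
a=cv2.resize(im[145:265,110:190],None,fx=5,fy=5,interpolation=cv2.INTER_CUBIC)
b=cv2.resize(im[145:265,240:320],None,fx=5,fy=5,interpolation=cv2.INTER_CUBIC)
cv2.imwrite("pics/crop1.png",np.hstack([a,b]))
print("vial/pile/bone/blue",toplane(f,[[162,168],[146,211],[332,226],[389,158]],.0).round(3))
```

```text
wood hsv [ 17 105 136] [ 16 102 143] cloth [ 39  32 153]
px [286. 227.] ctr 438.3 -280.8 size 58.4 67.5 ang 18.8
px [218. 219.] ctr 459.1 -91.4 size 87.0 111.6 ang 21.7
px [306. 179.] ctr 573.1 -335.3 size 67.5 80.2 ang 78.5
px [265. 173.] ctr 589.7 -223.1 size 59.0 57.4 ang 22.5
px [213. 168.] ctr 600.5 -77.2 size 67.4 85.3 ang 14.7
0.012 314 [0.475 0.116 0.02 ] ((491.7187194824219, 126.65704345703125), (131.49847412109375, 136.7087860107422), 5.901385307312012)
0.028 197 [0.488 0.093 0.033] ((485.9882507324219, 98.43421173095703), (43.766639709472656, 78.47128295898438), 33.49275207519531)
0.04 172 [0.489 0.091 0.045] ((482.37481689453125, 105.22210693359375), (44.572776794433594, 70.8163070678711), 32.924781799316406)
0.052 135 [0.459 0.127 0.071] ((459.8683776855469, 128.4439239501953), (32.03839111328125, 32.8542594909668), 0.8755192756652832)
vial/pile/bone/blue [[ 0.602  0.069  0.   ]
 [ 0.479  0.111  0.   ]
 [ 0.443 -0.41   0.   ]
 [ 0.637 -0.575  0.   ]]
```

View pics/crop1.png

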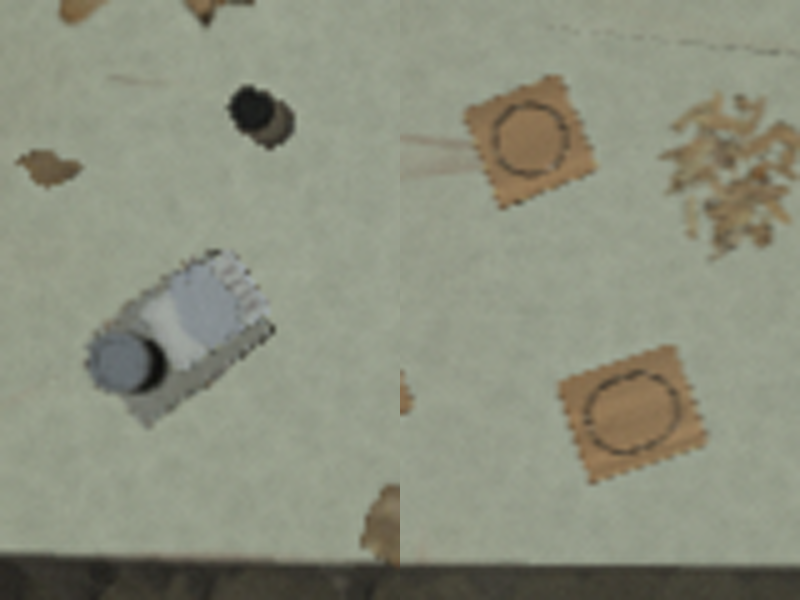

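Circle board, which is for the canister: about 58×58 mm at top px (265,173), world (0.590,-0.223). Oblong board, for the loupe: (0.438,-0.281). The blue one at px (389,158) I leave alone. I'm now moving to look closely at the pile.

Emit:
step_arm:
  steps:
    - [0.42,-0.283,-0.03,0,0,-55,0.085]
    - [0.42,-0.283,-0.03,0,0,-55,0.085]
    - [0.42,-0.283,-0.03,0,0,-55,0.085]
    - [0.42,-0.283,-0.03,0,0,-55,0.085]
    - [0.42,-0.283,-0.03,0,0,-55,0.085]
    - [0.42,-0.283,-0.03,0,0,-55,0.085]
    - [0.42,-0.283,-0.03,0,0,-55,0.085]
    - [0.42,-0.283,-0.03,0,0,-55,0.085]
    - [0.42,-0.283,-0.03,0,0,-55,0.085]
    - [0.42,-0.283,-0.03,0,0,-55,0.085]
    - [0.42,-0.283,-0.03,0,0,-55,0.085]
    - [0.42,-0.283,-0.03,0,0,-55,0.085]

```text
time_s: 1.1
tool_pos: [0.4967, -0.2846, 0.2604]
tool_rot: [[0.363, 0.932, -0.001], [0.932, -0.363, 0.001], [0.001, -0.001, -1.0]]
contact_force: [0.8, -1.4, -0.2]
finger_gap: 0.085
```

```bash
cat >> h.py <<'E'
def go(x,y,z,yaw=None):
    "tool-frame shift (m) and rotvec (deg) to world TCP pose, tool down, tool x at yaw deg"
    from scipy.spatial.transform import Rotation as Ro
    s=status.get_state();R=np.array(s["tool_rot"]);y0=np.degrees(np.arctan2(R[1,0],R[0,0]))
    if yaw is None: yaw=y0
    a=np.radians(yaw);c,n=np.cos(a),np.sin(a);T=np.array([[c,n,0],[n,-c,0],[0,0,-1]])
    print("t",round(s["time_s"],2),"pos",s["tool_pos"].round(4),"yaw",y0.round(1),"q7",round(s["qpos"][6],2))
    print("  shift",(R.T@(np.array([x,y,z])-s["tool_pos"])).round(4),"rot",np.degrees(Ro.from_matrix(R.T@T).as_rotvec()).round(2))
E
python3 -c "
from h import *
go(.455,.085,.27,123)"
```

```text
t 1.1 pos [ 0.4967 -0.2846  0.2604] yaw 68.7 q7 -0.07
  shift [ 0.3292 -0.173  -0.009 ] rot [-4.000e-02 -9.000e-02 -5.428e+01]
```

Emit:
step_arm:
  steps:
    - [0.329,-0.173,-0.009,0,0,-54,0.085]
    - [0.329,-0.173,-0.009,0,0,-54,0.085]
    - [0.329,-0.173,-0.009,0,0,-54,0.085]
    - [0.329,-0.173,-0.009,0,0,-54,0.085]
    - [0.329,-0.173,-0.009,0,0,-54,0.085]
    - [0.329,-0.173,-0.009,0,0,-54,0.085]
    - [0.329,-0.173,-0.009,0,0,-54,0.085]
    - [0.329,-0.173,-0.009,0,0,-54,0.085]
    - [0.329,-0.173,-0.009,0,0,-54,0.085]
    - [0.329,-0.173,-0.009,0,0,-54,0.085]
    - [0.329,-0.173,-0.009,0,0,-54,0.085]
    - [0.329,-0.173,-0.009,0,0,-54,0.085]

```text
time_s: 2.1
tool_pos: [0.4548, 0.0842, 0.2698]
tool_rot: [[-0.541, 0.841, -0.001], [0.841, 0.541, 0.001], [0.001, -0.001, -1.0]]
contact_force: [0.8, 0.0, -0.1]
finger_gap: 0.0848
```

```bash
cat >> h.py <<'E'
def wrist(tag):
    s=status.get_state();f=grab_frame("wrist");np.save(f"w_{tag}.npy",{"f":f,"s":s},allow_pickle=True)
    cv2.imwrite(f"pics/w_{tag}.png",cv2.resize(f["frame"],(800,600),interpolation=cv2.INTER_CUBIC))
    return f,s
E
python3 - <<'E'
from h import *
f,s=wrist("pile");print(f["mount"].round(3),pose(f,s)[1],s["tool_pos"])
P=cloud(f,s)
for z0,z1 in((.018,.026),(.029,.035),(.042,.05),(.068,.078)):
    q=P[(P[...,2]>z0)&(P[...,2]<z1)&(P[...,0]>.4)&(P[...,0]<.55)&(P[...,1]>.04)&(P[...,1]<.18)]
    if len(q)>5: print(z0,len(q),q.mean(0).round(4),cv2.minAreaRect((q[:,:2]*1000).astype(np.float32)))
E
```

```text
[[-0.    -0.955 -0.296  0.076]
 [ 1.    -0.     0.001 -0.   ]
 [-0.001 -0.296  0.955 -0.143]
 [ 0.     0.     0.     1.   ]] [0.41414704 0.14763034 0.41254774] [0.45483306 0.08421125 0.26979221]
0.018 983 [0.4678 0.116  0.0221] ((478.3133850097656, 109.08307647705078), (61.909881591796875, 89.85408020019531), 37.556766510009766)
0.029 529 [0.4885 0.095  0.0332] ((482.7791442871094, 103.41677856445312), (42.23158264160156, 91.52584838867188), 35.49718475341797)
0.042 606 [0.493  0.0895 0.0452] ((479.4859619140625, 109.30785369873047), (43.33829879760742, 81.50201416015625), 34.48014450073242)
0.068 608 [0.4612 0.1283 0.0731] ((460.9199523925781, 128.24546813964844), (33.587703704833984, 33.141544342041016), 32.56927490234375)
```

View pics/w_pile.png

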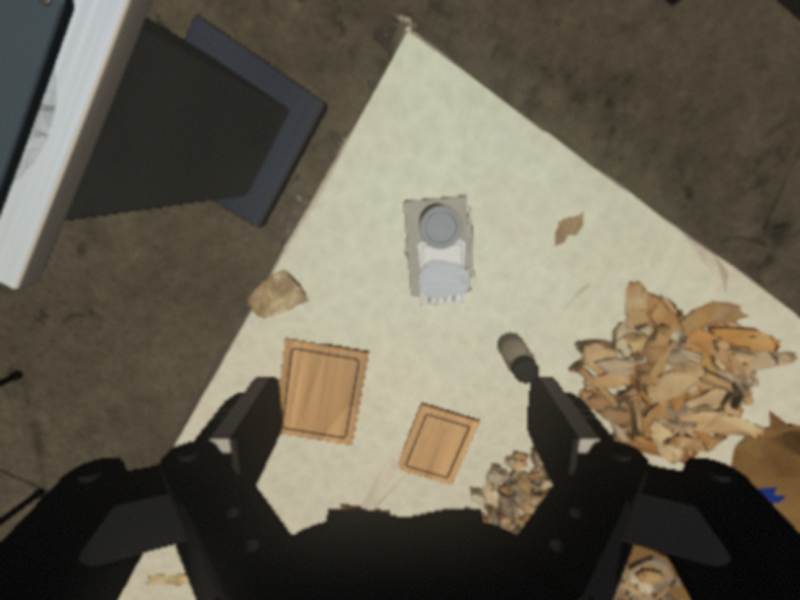

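The wrist view (800×600) shows the canister lid at (439,225) on the tin at (438,248), the loupe and tags at (443,275), the vial at (515,355), the tin board at (324,392) and the tags board at (440,443). The canister at (0.461,0.128) agrees in both views, so I take it first, with the jaws across the tin.

```bash
python3 -c "
from h import *
go(.461,.128,.11,125);go(.461,.128,.038,125)"
```

```text
t 2.15 pos [0.4549 0.0835 0.2697] yaw 122.6 q7 0.06
  shift [0.034  0.0293 0.1597] rot [-0.05 -0.08 -2.36]
t 2.15 pos [0.4549 0.0835 0.2697] yaw 122.6 q7 0.06
  shift [0.0339 0.0293 0.2317] rot [-0.05 -0.08 -2.36]
```

Emit:
step_arm:
  steps:
    - [0.034,0.029,0.14,0,0,-2.4,0.085]
    - [0.034,0.029,0.14,0,0,-2.4,0.085]
    - [0.034,0.029,0.14,0,0,-2.4,0.085]
    - [0.034,0.029,0.15,0,0,-2.4,0.085]
    - [0.034,0.029,0.17,0,0,-2.4,0.085]
    - [0.034,0.029,0.2,0,0,-2.4,0.085]
    - [0.034,0.029,0.232,0,0,-2.4,0.085]
    - [0.034,0.029,0.232,0,0,-2.4,0.085]

```text
time_s: 2.82
tool_pos: [0.4585, 0.1253, 0.0334]
tool_rot: [[-0.572, 0.82, -0.009], [0.82, 0.572, -0.002], [0.003, -0.008, -1.0]]
contact_force: [-1.7, -0.3, -0.3]
finger_gap: 0.085
```

Emit:
step_arm:
  steps:
    - [0,0,0,0,0,0,0.0]
    - [0,0,0,0,0,0,0.0]
    - [0,0,0,0,0,0,0.0]
    - [0,0,0,0,0,0,0.0]
    - [0,0,0,0,0,0,0.0]
    - [0,0,0,0,0,0,0.0]
    - [0,0,0,0,0,0,0.0]
    - [0,0,0,0,0,0,0.0]

```text
time_s: 3.48
tool_pos: [0.4597, 0.1255, 0.0347]
tool_rot: [[-0.572, 0.82, -0.006], [0.82, 0.572, -0.002], [0.002, -0.005, -1.0]]
contact_force: [-0.1, -0.6, 8.9]
finger_gap: 0.0324
```

Emit:
step_arm:
  steps:
    - [0,0,0,0,0,0,0.0]
    - [0,0,-0.01,0,0,0,0.0]
    - [0,0,-0.03,0,0,0,0.0]
    - [0,0,-0.06,0,0,0,0.0]
    - [0,0,-0.1,0,0,0,0.0]
    - [0,0,-0.13,0,0,0,0.0]
    - [0,0,-0.15,0,0,0,0.0]
    - [0,0,-0.15,0,0,0,0.0]

```text
time_s: 4.15
tool_pos: [0.4621, 0.1268, 0.1895]
tool_rot: [[-0.572, 0.82, 0.001], [0.82, 0.572, 0.0], [-0.0, 0.001, -1.0]]
contact_force: [0.8, 0.2, 0.2]
finger_gap: 0.032
```

Run:
```python
from h import *
f,s=wrist("can")
P=cloud(f,s)
for z0,z1 in((.018,.026),(.029,.035),(.042,.05)):
    q=P[(P[...,2]>z0)&(P[...,2]<z1)&(P[...,0]>.4)&(P[...,0]<.55)&(P[...,1]>.04)&(P[...,1]<.18)]
    if len(q)>5: print(z0,len(q),q.mean(0).round(4),cv2.minAreaRect((q[:,:2]*1000).astype(np.float32)))
print(s["finger_gap"],s["contact_force"])
# canister below the grip: near pts in tool frame
R=s["tool_rot"];Q=(P-s["tool_pos"])@R
m=(abs(Q[...,1])<.018)&(abs(Q[...,0])<.03)&(Q[...,2]<.05)&(Q[...,2]>-.04)&(f["range_z"]>0)
q=Q[m];print(len(q),q.min(0),q.max(0))
go(.590,-.223,.17,100)
```

```text
0.018 2128 [0.4666 0.1228 0.0221] ((475.6037292480469, 112.5052490234375), (62.047325134277344, 81.93822479248047), 37.550289154052734)
0.029 667 [0.4807 0.1074 0.0332] ((482.16339111328125, 103.49566650390625), (42.74099349975586, 30.312217712402344), 36.00169372558594)
0.042 61 [0.4873 0.0994 0.0449] ((488.4176330566406, 99.40678405761719), (41.320106506347656, 9.801706314086914), 29.85417938232422)
0.031977322960943105 [0.80202607 0.19709811 0.15751116]
6412 [-0.01521324 -0.01795378 -0.03999677] [0.0194226  0.01797339 0.012693  ]
t 4.2 pos [0.4614 0.1261 0.1874] yaw 124.9 q7 -0.1
  shift [-0.3599 -0.094   0.0175] rot [-7.000e-02  1.000e-02  2.486e+01]
```

View pics/w_can.png

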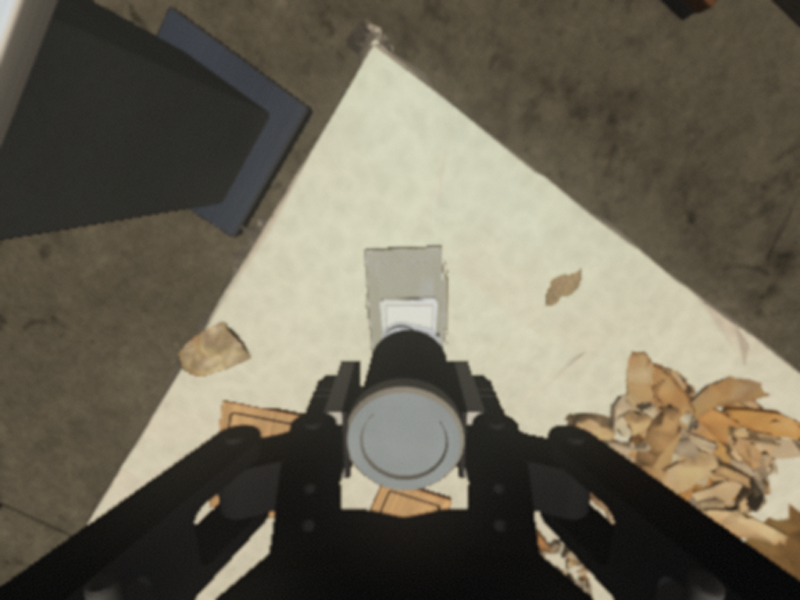

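The canister is held on its body at gap 32 mm, with its base 12.7 mm below the TCP. I go near the circle board, stopping short so the board stays visible ahead of the canister. I can also measure the tin and tags boards from the earlier wrist frame.

```bash
cat >> h.py <<'E'
def boards(f,s=None,amin=800):
    hsv=cv2.cvtColor(f["frame"],cv2.COLOR_BGR2HSV)
    m=((hsv[...,0]<22)&(hsv[...,1]>75)&(hsv[...,2]>90)).astype(np.uint8)*255
    m=cv2.morphologyEx(m,cv2.MORPH_CLOSE,np.ones((5,5)))
    for c in cv2.findContours(m,cv2.RETR_EXTERNAL,cv2.CHAIN_APPROX_NONE)[0]:
        if cv2.contourArea(c)<amin: continue
        X=toplane(f,c.reshape(-1,2),.009,s)[:,:2]
        r=cv2.minAreaRect((X*1000).astype(np.float32))
        if min(r[1])<40 or max(r[1])>130: continue
        print("px",c.reshape(-1,2).mean(0).round(),"ctr",np.round(r[0],1),"size",np.round(r[1],1),"ang",round(r[2],1))
E
python3 - <<'E'
from h import *
d=np.load("w_pile.npy",allow_pickle=True).item();boards(d["f"],d["s"])
go(.600,-.282,.20,100)
E
```

```text
px [415. 371.] ctr [927.7 -81.1] size [92.2 83.4] ang 33.7
px [329. 314.] ctr [712.4 -78.8] size [ 69.8 106.5] ang 1.3
px [280. 284.] ctr [601.2 -76.6] size [68.3 89. ] ang 14.1
px [205. 250.] ctr [459.9 -91.1] size [ 88.4 114.8] ang 21.9
t 4.2 pos [0.4614 0.1261 0.1874] yaw 124.9 q7 -0.1
  shift [-0.4141 -0.1196 -0.0125] rot [-7.000e-02  1.000e-02  2.486e+01]
```

Emit:
step_arm:
  steps:
    - [-0.414,-0.12,-0.012,0,0,25,0.0]
    - [-0.414,-0.12,-0.012,0,0,25,0.0]
    - [-0.414,-0.12,-0.012,0,0,25,0.0]
    - [-0.414,-0.12,-0.012,0,0,25,0.0]
    - [-0.414,-0.12,-0.012,0,0,25,0.0]
    - [-0.414,-0.12,-0.012,0,0,25,0.0]
    - [-0.414,-0.12,-0.012,0,0,25,0.0]
    - [-0.414,-0.12,-0.012,0,0,25,0.0]
    - [-0.414,-0.12,-0.012,0,0,25,0.0]
    - [-0.414,-0.12,-0.012,0,0,25,0.0]
    - [-0.414,-0.12,-0.012,0,0,25,0.0]
    - [-0.414,-0.12,-0.012,0,0,25,0.0]

```text
time_s: 5.2
tool_pos: [0.5987, -0.2877, 0.1975]
tool_rot: [[-0.165, 0.986, -0.003], [0.986, 0.165, -0.002], [-0.001, -0.004, -1.0]]
contact_force: [-0.1, 0.5, -1.3]
finger_gap: 0.0321
```

Run:
```python
from h import *
f,s=wrist("cb");boards(f,s)
P=cloud(f,s)
q=P[(P[...,2]>.06)&(P[...,2]<.28)&(f["range_z"]>0)]
Q=(P-s["tool_pos"])@s["tool_rot"]
# lid top circle: tool z about -.038
m=(abs(Q[...,1])<.02)&(abs(Q[...,0])<.03)&(Q[...,2]<-.034)&(Q[...,2]>-.044)
q=Q[m];print(len(q),q.min(0),q.max(0),np.median(q,0))
go(.590,-.223,.07,100)
```

```text
px [460. 280.] ctr [ 903.3 -394.2] size [61.5 49.3] ang 15.7
px [374. 217.] ctr [ 757.1 -326.9] size [66.3 90.6] ang 53.8
px [232. 200.] ctr [ 570.2 -331.1] size [83.1 69.2] ang 47.5
px [131. 145.] ctr [ 441.2 -280.8] size [60.9 69.7] ang 18.7
px [262. 118.] ctr [ 591.7 -223.1] size [59.2 59.3] ang 22.7
4820 [-0.01479845 -0.01996727 -0.04395529] [ 0.01937748  0.01996464 -0.0340111 ] [ 0.00385879  0.00023187 -0.03828703]
t 5.25 pos [ 0.5987 -0.2843  0.1977] yaw 99.7 q7 0.29
  shift [0.0618 0.0022 0.1278] rot [-0.19 -0.04 -0.33]
```

Wrist view of the circle board: centre (0.591,-0.223), 59×59 mm, which agrees with the top view. The loupe board measures (0.441,-0.281). Now lowering the canister.

Emit:
step_arm:
  steps:
    - [0.06,0.0025,0.04,0,0,0,0.0]
    - [0.06,0.0025,0.08,0,0,0,0.0]
    - [0.06,0.0025,0.115,0,0,0,0.0]
    - [0.06,0.0025,0.13,0,0,0,0.0]
    - [0.06,0.0025,0.14,0,0,0,0.0]
    - [0.06,0.0025,0.145,0,0,0,0.0]
    - [0.06,0.0025,0.145,0,0,0,0.0]
    - [0.06,0.0025,0.145,0,0,0,0.0]

```text
time_s: 5.92
tool_pos: [0.5915, -0.2249, 0.0542]
tool_rot: [[-0.168, 0.986, -0.002], [0.986, 0.168, -0.0], [-0.0, -0.002, -1.0]]
contact_force: [-0.8, 0.7, -0.3]
finger_gap: 0.032
```

```bash
python3 -c "
from h import *
go(.5913,-.2251,.0225,99.7)"
```

```text
t 5.92 pos [ 0.5915 -0.2249  0.0542] yaw 99.7 q7 0.11
  shift [-0.0001 -0.0002  0.0317] rot [-0.09  0.   -0.04]
```

Emit:
step_arm:
  steps:
    - [0,0,0.01,0,0,0,0.0]
    - [0,0,0.018,0,0,0,0.0]
    - [0,0,0.024,0,0,0,0.0]
    - [0,0,0.028,0,0,0,0.0]
    - [0,0,0.03,0,0,0,0.0]
    - [0,0,0.032,0,0,0,0.0]
    - [0,0,0.032,0,0,0,0.0]
    - [0,0,0.032,0,0,0,0.0]

```text
time_s: 6.58
tool_pos: [0.5916, -0.2249, 0.0223]
tool_rot: [[-0.168, 0.986, -0.001], [0.986, 0.168, -0.0], [-0.0, -0.002, -1.0]]
contact_force: [-0.2, 0.5, -0.1]
finger_gap: 0.0318
```

Emit:
step_arm:
  steps:
    - [0,0,0.0006,0,0,0,0.0]
    - [0,0,0.0012,0,0,0,0.0]
    - [0,0,0.0012,0,0,0,0.0]

```text
time_s: 6.83
tool_pos: [0.5918, -0.225, 0.0215]
tool_rot: [[-0.168, 0.986, -0.001], [0.986, 0.168, -0.001], [-0.0, -0.001, -1.0]]
contact_force: [0.4, 0.4, 3.0]
finger_gap: 0.0321
```

Contact, 3 N. I release slowly and then rise.

Emit:
step_arm:
  steps:
    - [0,0,0,0,0,0,0.036]
    - [0,0,0,0,0,0,0.042]
    - [0,0,0,0,0,0,0.055]
    - [0,0,0,0,0,0,0.07]
    - [0,0,0,0,0,0,0.085]
    - [0,0,0,0,0,0,0.085]
    - [0,0,-0.03,0,0,0,0.085]
    - [0,0,-0.07,0,0,0,0.085]
    - [0,0,-0.11,0,0,0,0.085]
    - [0,0,-0.15,0,0,0,0.085]
    - [-0.03,0,-0.19,0,0,0,0.085]
    - [-0.06,0,-0.2,0,0,0,0.085]

```text
time_s: 7.83
tool_pos: [0.6044, -0.2808, 0.2276]
tool_rot: [[-0.174, 0.985, 0.006], [0.985, 0.174, -0.001], [-0.002, 0.005, -1.0]]
contact_force: [1.7, -0.4, 0.0]
finger_gap: 0.0848
```

Run:
```python
from h import *
f,s=wrist("canchk")
P=cloud(f,s)
q=P[(P[...,2]>.054)&(P[...,2]<.066)&(abs(P[...,0]-.591)<.04)&(abs(P[...,1]+.223)<.04)]
print(len(q),q.mean(0),q[:,2].std(),cv2.minEnclosingCircle((q[:,:2]*1000).astype(np.float32)))
go(.461,.06,.27,125)
```

```text
764 [ 0.59247107 -0.22339091  0.05967607] 0.0009362959806703136 ((592.5270385742188, -223.60450744628906), 17.09990882873535)
t 7.88 pos [ 0.6042 -0.2931  0.2285] yaw 99.4 q7 0.3
  shift [ 0.3713 -0.0835 -0.0456] rot [  0.2    0.61 -25.62]
```

Canister: lid top at z = 0.0597, 1.3 mm from the outline's centre, upright. Next is the loupe, starting with a closer look.

```bash
python3 -c "
from h import *
go(.520,.05,.22,125)"
```

```text
t 7.88 pos [ 0.6042 -0.2931  0.2285] yaw 99.4 q7 0.3
  shift [ 0.3523 -0.0272  0.0049] rot [  0.2    0.61 -25.62]
```

Emit:
step_arm:
  steps:
    - [0.352,-0.027,-0.01,0.2,0.6,-25.6,0.085]
    - [0.352,-0.027,-0.01,0.2,0.6,-25.6,0.085]
    - [0.352,-0.027,-0.01,0.2,0.6,-25.6,0.085]
    - [0.352,-0.027,-0.01,0.2,0.6,-25.6,0.085]
    - [0.352,-0.027,-0.01,0.2,0.6,-25.6,0.085]
    - [0.352,-0.027,-0.01,0.2,0.6,-25.6,0.085]
    - [0.352,-0.027,-0.01,0.2,0.6,-25.6,0.085]
    - [0.352,-0.027,-0.01,0.2,0.6,-25.6,0.085]
    - [0.352,-0.027,0.0,0.2,0.6,-25.6,0.085]
    - [0.352,-0.027,0.005,0.2,0.6,-25.6,0.085]
    - [0.352,-0.027,0.005,0.2,0.6,-25.6,0.085]

```text
time_s: 8.8
tool_pos: [0.5196, 0.0497, 0.219]
tool_rot: [[-0.575, 0.818, -0.001], [0.818, 0.575, -0.001], [-0.0, -0.002, -1.0]]
contact_force: [0.5, -0.6, -0.0]
finger_gap: 0.0848
```

Run:
```python
from h import *
f,s=wrist("lp");P=cloud(f,s)
for z0,z1 in((.018,.026),(.029,.036),(.042,.05)):
    q=P[(P[...,2]>z0)&(P[...,2]<z1)&(P[...,0]>.4)&(P[...,0]<.55)&(P[...,1]>.04)&(P[...,1]<.18)]
    if len(q)>5: print(z0,len(q),q.mean(0).round(4),cv2.minAreaRect((q[:,:2]*1000).astype(np.float32)))
u=project(f,[[.485,.1,.03]],s)[0].astype(int);print(u)
x0=max(0,u[0]-70);y0=max(0,u[1]-60);print(x0,y0)
cv2.imwrite("pics/lpc.png",cv2.resize(f["frame"][y0:y0+120,x0:x0+150],None,fx=5,fy=5,interpolation=cv2.INTER_CUBIC))
```

```text
0.018 2364 [0.4673 0.1212 0.0221] ((477.7597961425781, 109.37710571289062), (61.78178024291992, 90.25404357910156), 37.25918197631836)
0.029 941 [0.4895 0.0955 0.0331] ((492.05877685546875, 90.97616577148438), (41.876522064208984, 60.70491027832031), 36.498008728027344)
0.042 932 [0.4938 0.089  0.0451] ((494.2413635253906, 88.77493286132812), (43.85582733154297, 32.74626541137695), 35.05618667602539)
[259 122]
189 62
```

View pics/lpc.png

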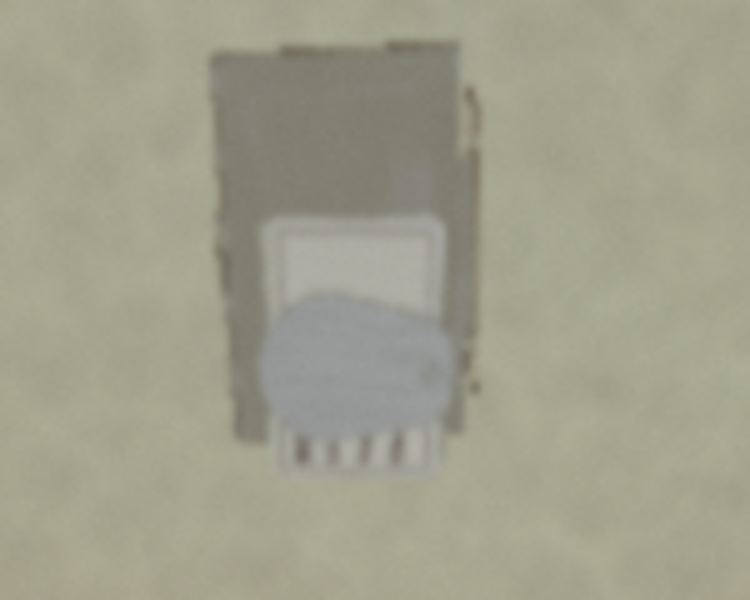

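The crop shows the loupe, grey and rounded, at (355,365) lying across the pale tags, which span (270–440, 215–470). The tags overhang the tin's end a little. The loupe tapers to the right, so I check its width profile to choose the grip.

Run:
```python
from h import *
d=np.load("w_lp.npy",allow_pickle=True).item();f,s=d["f"],d["s"]
im=cv2.resize(f["frame"],None,fx=1,fy=1).astype(int);P=cloud(f,s)
# colour: loupe bluish & not bright; use depth>.040 as mask, contour on plane .046
m=((P[...,2]>.0395)&(P[...,2]<.06)&(abs(P[...,0]-.494)<.05)&(abs(P[...,1]-.089)<.05)).astype(np.uint8)
c=max(cv2.findContours(m,0,1)[0],key=len).reshape(-1,2)
X=toplane(f,c,.046,s)[:,:2]*1000
print("ctr",cv2.minAreaRect(X.astype(np.float32)))
vv,uu=np.nonzero(m);Y=toplane(f,np.c_[uu,vv],.046,s)[:,:2]*1000
for a in(28,32,35,38,42):
    r=np.radians(a);e=np.array([np.cos(r),np.sin(r)]);n=np.array([-e[1],e[0]])
    o=Y-[494.2,88.8];p=o@e;w=o@n
    print(a,[(k,round(w[abs(p-k)<2].min(),1),round(w[abs(p-k)<2].max(),1)) for k in(-18,-12,-6,0,6,12,18)], round(p.min(),1),round(p.max(),1))
```

```text
ctr ((494.16351318359375, 88.87094116210938), (43.66212844848633, 32.514244079589844), 35.07598114013672)
28 [(-18, np.float64(-12.6), np.float64(12.2)), (-12, np.float64(-15.5), np.float64(15.1)), (-6, np.float64(-16.9), np.float64(15.9)), (0, np.float64(-15.3), np.float64(15.4)), (6, np.float64(-13.5), np.float64(14.9)), (12, np.float64(-11.5), np.float64(13.7)), (18, np.float64(-10.8), np.float64(13.0))] -22.1 22.4
32 [(-18, np.float64(-12.5), np.float64(12.2)), (-12, np.float64(-15.6), np.float64(15.8)), (-6, np.float64(-16.5), np.float64(16.1)), (0, np.float64(-15.1), np.float64(15.3)), (6, np.float64(-13.7), np.float64(14.5)), (12, np.float64(-12.1), np.float64(13.6)), (18, np.float64(-10.7), np.float64(11.8))] -21.9 22.1
35 [(-18, np.float64(-11.6), np.float64(12.0)), (-12, np.float64(-15.0), np.float64(16.3)), (-6, np.float64(-16.2), np.float64(16.3)), (0, np.float64(-15.0), np.float64(16.3)), (6, np.float64(-13.9), np.float64(14.2)), (12, np.float64(-12.7), np.float64(13.1)), (18, np.float64(-11.6), np.float64(10.9))] -21.8 21.8
38 [(-18, np.float64(-10.7), np.float64(12.8)), (-12, np.float64(-14.5), np.float64(15.9)), (-6, np.float64(-15.9), np.float64(16.7)), (0, np.float64(-15.1), np.float64(16.4)), (6, np.float64(-14.3), np.float64(14.0)), (12, np.float64(-13.4), np.float64(12.5)), (18, np.float64(-12.4), np.float64(11.1))] -22.0 21.9
42 [(-18, np.float64(-10.8), np.float64(13.0)), (-12, np.float64(-13.8), np.float64(16.8)), (-6, np.float64(-15.4), np.float64(17.3)), (0, np.float64(-15.1), np.float64(16.6)), (6, np.float64(-14.7), np.float64(14.9)), (12, np.float64(-14.4), np.float64(11.9)), (18, np.float64(-12.6), np.float64(10.0))] -22.1 22.4
```

Grip across the widest part, 6 mm toward the broad end: (0.4893,0.0854), with the jaws along the tin's length.

```bash
python3 -c "
from h import *
go(.4893,.0854,.12,35.5)"
```

```text
t 8.85 pos [0.52   0.0485 0.2193] yaw 124.9 q7 0.11
  shift [ 0.0478 -0.0039  0.0993] rot [-7.000e-02  9.000e-02  8.945e+01]
```

Emit:
step_arm:
  steps:
    - [0.048,-0.004,0.03,0,0,89.4,0.065]
    - [0.048,-0.004,0.06,0,0,89.4,0.065]
    - [0.048,-0.004,0.09,0,0,89.4,0.065]
    - [0.048,-0.004,0.099,0,0,89.4,0.065]
    - [0.048,-0.004,0.099,0,0,89.4,0.065]
    - [0.048,-0.004,0.099,0,0,89.4,0.065]
    - [0.048,-0.004,0.099,0,0,89.4,0.065]
    - [0.048,-0.004,0.099,0,0,89.4,0.065]
    - [0.048,-0.004,0.099,0,0,89.4,0.065]
    - [0.048,-0.004,0.099,0,0,89.4,0.065]
    - [0.048,-0.004,0.099,0,0,89.4,0.065]
    - [0.048,-0.004,0.099,0,0,89.4,0.065]

```text
time_s: 9.85
tool_pos: [0.49, 0.0835, 0.1204]
tool_rot: [[0.78, 0.625, -0.001], [0.625, -0.78, -0.002], [-0.002, 0.001, -1.0]]
contact_force: [-0.4, -0.6, 0.0]
finger_gap: 0.0651
```

```bash
python3 -c "
from h import *
go(.4893,.0854,.0335,35.5)"
```

```text
t 9.85 pos [0.49   0.0835 0.1204] yaw 38.7 q7 -1.29
  shift [ 0.0008 -0.002   0.0869] rot [0.05 0.11 3.21]
```

Emit:
step_arm:
  steps:
    - [0.001,-0.002,0.03,0,0,3.2,0.065]
    - [0.001,-0.002,0.05,0,0,3.2,0.065]
    - [0.001,-0.002,0.065,0,0,3.2,0.065]
    - [0.001,-0.002,0.075,0,0,3.2,0.065]
    - [0.001,-0.002,0.082,0,0,3.2,0.065]
    - [0.001,-0.002,0.086,0,0,3.2,0.065]
    - [0.001,-0.002,0.086,0,0,3.2,0.065]
    - [0.001,-0.002,0.086,0,0,3.2,0.06]
    - [0.001,-0.002,0.086,0,0,3.2,0.05]
    - [0.001,-0.002,0.086,0,0,3.2,0.042]

```text
time_s: 10.68
tool_pos: [0.4899, 0.0856, 0.035]
tool_rot: [[0.814, 0.581, 0.0], [0.581, -0.814, -0.002], [-0.001, 0.001, -1.0]]
contact_force: [-0.8, 0.3, 0.3]
finger_gap: 0.0421
```

Emit:
step_arm:
  steps:
    - [0,0,0,0,0,0,0.036]
    - [0,0,0,0,0,0,0.03]
    - [0,0,0,0,0,0,0.0]
    - [0,0,0,0,0,0,0.0]
    - [0,0,0,0,0,0,0.0]
    - [0,0,0,0,0,0,0.0]

```text
time_s: 11.18
tool_pos: [0.4903, 0.0857, 0.0361]
tool_rot: [[0.814, 0.581, 0.002], [0.581, -0.814, -0.001], [0.001, 0.002, -1.0]]
contact_force: [-1.5, -1.1, 11.3]
finger_gap: 0.0289
```

Emit:
step_arm:
  steps:
    - [0,0,-0.005,0,0,0,0.0]
    - [0,0,-0.015,0,0,0,0.0]
    - [0,0,-0.03,0,0,0,0.0]
    - [0,0,-0.05,0,0,0,0.0]
    - [0,0,-0.08,0,0,0,0.0]
    - [0,0,-0.11,0,0,0,0.0]
    - [0,0,-0.12,0,0,0,0.0]
    - [0,0,-0.12,0,0,0,0.0]

```text
time_s: 11.85
tool_pos: [0.4917, 0.0862, 0.1596]
tool_rot: [[0.814, 0.581, 0.007], [0.581, -0.814, -0.0], [0.006, 0.004, -1.0]]
contact_force: [0.8, 0.3, -1.0]
finger_gap: 0.0294
```

Run:
```python
from h import *
f,s=wrist("lph");P=cloud(f,s);print(s["tool_pos"],s["finger_gap"])
Q=(P-s["tool_pos"])@s["tool_rot"]
m=(abs(Q[...,1])<.022)&(abs(Q[...,0])<.05)&(Q[...,2]<.03)&(Q[...,2]>-.03)&(f["range_z"]>0)
q=Q[m];print(len(q),q.min(0),q.max(0),np.histogram(q[:,2],12))
for z0,z1 in((.018,.026),(.029,.036)):
    q=P[(P[...,2]>z0)&(P[...,2]<z1)&(P[...,0]>.4)&(P[...,0]<.55)&(P[...,1]>.04)&(P[...,1]<.18)]
    if len(q)>5: print(z0,len(q),q.mean(0).round(4),cv2.minAreaRect((q[:,:2]*1000).astype(np.float32)))
```

```text
[0.49167359 0.08620363 0.15961944] 0.029368418590510887
4720 [-0.01746585 -0.02116832 -0.02999652] [0.02721796 0.02114141 0.00401554] (array([ 145,  135,  127,  118,  114,  115,  108, 3491,  120,   25,   18,
        204]), array([-0.02999652, -0.02716218, -0.02432785, -0.02149351, -0.01865917,
       -0.01582483, -0.01299049, -0.01015615, -0.00732182, -0.00448748,
       -0.00165314,  0.0011812 ,  0.00401554]))
0.018 2464 [0.472  0.1251 0.022 ] ((480.587890625, 105.84230041503906), (62.14435958862305, 98.3567123413086), 37.69316482543945)
0.029 2183 [0.4932 0.0921 0.0332] ((491.66400146484375, 91.15301513671875), (42.8701171875, 61.721839904785156), 36.15437698364258)
```

View pics/w_lph.png

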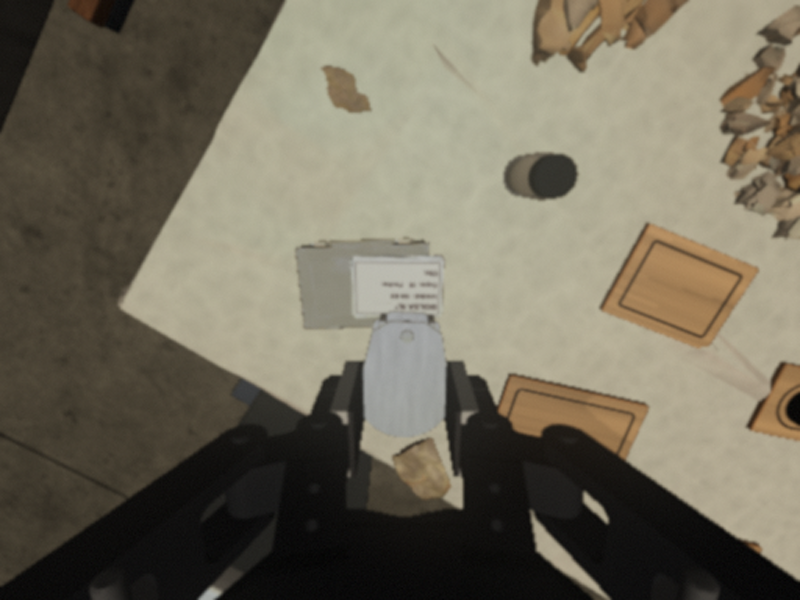

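The loupe is held squarely at (405,375) and the tags stayed put. I go toward its board, stopping short to measure the board again.

Run:
```python
from h import *
d=np.load("w_lph.npy",allow_pickle=True).item();f,s=d["f"],d["s"]
P=cloud(f,s);Q=(P-s["tool_pos"])@s["tool_rot"]
m=(abs(Q[...,1])<.0185)&(abs(Q[...,0])<.04)&(Q[...,2]<-.006)&(Q[...,2]>-.0125)&(f["range_z"]>0)
q=Q[m];print(np.median(q[:,2]),cv2.minAreaRect((q[:,:2]*1000).astype(np.float32)))
q=q*1000
for k in range(-14,28,4):
    w=q[abs(q[:,0]-k)<2][:,1];print(k,w.min().round(1),w.max().round(1),end=' | ')
print()
go(.46,-.342,.17,108.7)
```

```text
-0.008683130271870678 ((4.831995010375977, -0.13778305053710938), (44.541015625, 36.785770416259766), 0.9236835241317749)
-14 -12.2 12.2 | -10 -14.6 14.5 | -6 -14.5 14.4 | -2 -14.6 14.5 | 2 -14.6 14.4 | 6 -14.6 14.5 | 10 -18.4 18.4 | 14 -13.9 14.4 | 18 -12.7 13.8 | 22 -11.6 13.1 | 26 -10.3 10.8 | 
t 11.9 pos [0.4909 0.086  0.1579] yaw 35.5 q7 -1.33
  shift [-0.2735  0.3306 -0.012 ] rot [ 3.100e-01 -6.000e-02 -7.321e+01]
```

Emit:
step_arm:
  steps:
    - [-0.273,0.33,-0.012,0.3,0,-74,0.0]
    - [-0.273,0.33,-0.012,0.3,0,-74,0.0]
    - [-0.273,0.33,-0.012,0.3,0,-74,0.0]
    - [-0.273,0.33,-0.012,0.3,0,-74,0.0]
    - [-0.273,0.33,-0.012,0.3,0,-74,0.0]
    - [-0.273,0.33,-0.012,0.3,0,-74,0.0]
    - [-0.273,0.33,-0.012,0.3,0,-74,0.0]
    - [-0.273,0.33,-0.012,0.3,0,-74,0.0]
    - [-0.273,0.33,-0.012,0.3,0,-74,0.0]
    - [-0.273,0.33,-0.012,0.3,0,-74,0.0]
    - [-0.273,0.33,-0.012,0.3,0,-74,0.0]
    - [-0.273,0.33,-0.012,0.3,0,-74,0.0]

```text
time_s: 12.9
tool_pos: [0.4571, -0.3484, 0.1684]
tool_rot: [[-0.33, 0.944, -0.002], [0.944, 0.33, -0.001], [0.0, -0.002, -1.0]]
contact_force: [-1.1, 0.5, -0.9]
finger_gap: 0.0288
```

Run:
```python
from h import *
f,s=wrist("lb");boards(f,s)
go(.4424,-.2856,.05,109.7)
```

```text
px [493. 233.] ctr [ 743.7 -323.3] size [49.  73.5] ang 34.1
px [358. 201.] ctr [ 576.7 -341.5] size [84.6 78.9] ang 39.4
px [264. 114.] ctr [ 440.2 -281.5] size [59.5 67.7] ang 18.9
px [415. 110.] ctr [ 590.4 -224. ] size [60.7 59.1] ang 22.5
t 12.95 pos [ 0.4581 -0.3445  0.1684] yaw 109.2 q7 0.61
  shift [0.0606 0.0047 0.1185] rot [-0.05 -0.12 -0.51]
```

Emit:
step_arm:
  steps:
    - [0.06,0.0037,0.04,0,0,-0.5,0.0]
    - [0.06,0.0037,0.075,0,0,-0.5,0.0]
    - [0.06,0.0037,0.105,0,0,-0.5,0.0]
    - [0.06,0.0037,0.125,0,0,-0.5,0.0]
    - [0.06,0.0037,0.135,0,0,-0.5,0.0]
    - [0.06,0.0037,0.14,0,0,-0.5,0.0]
    - [0.06,0.0037,0.14,0,0,-0.5,0.0]
    - [0.06,0.0037,0.14,0,0,-0.5,0.0]

```text
time_s: 13.62
tool_pos: [0.4424, -0.2865, 0.0294]
tool_rot: [[-0.337, 0.942, -0.0], [0.942, 0.337, 0.001], [0.001, -0.0, -1.0]]
contact_force: [-0.1, -0.1, -0.1]
finger_gap: 0.029
```

```bash
python3 -c "
from h import *
go(.4415,-.2861,.014,109.7)"
```

```text
t 13.62 pos [ 0.4424 -0.2865  0.0294] yaw 109.7 q7 0.4
  shift [ 0.0007 -0.0007  0.0154] rot [-0.   -0.07 -0.02]
```

Emit:
step_arm:
  steps:
    - [0.0007,-0.0007,0.006,0,0,0,0.0]
    - [0.0007,-0.0007,0.011,0,0,0,0.0]
    - [0.0007,-0.0007,0.014,0,0,0,0.0]
    - [0.0007,-0.0007,0.0155,0,0,0,0.0]
    - [0.0007,-0.0007,0.0155,0,0,0,0.0]
    - [0.0007,-0.0007,0.0155,0,0,0,0.0]

```text
time_s: 14.12
tool_pos: [0.4415, -0.2862, 0.0139]
tool_rot: [[-0.337, 0.942, -0.0], [0.942, 0.337, 0.001], [0.001, -0.0, -1.0]]
contact_force: [0.2, 0.5, -0.1]
finger_gap: 0.0286
```

Emit:
step_arm:
  steps:
    - [0,0,0.0006,0,0,0,0.0]
    - [0,0,0.0012,0,0,0,0.0]
    - [0,0,0.0012,0,0,0,0.0]

```text
time_s: 14.37
tool_pos: [0.4416, -0.2863, 0.0128]
tool_rot: [[-0.337, 0.942, -0.0], [0.942, 0.337, 0.001], [0.001, 0.0, -1.0]]
contact_force: [0.6, -0.3, 0.6]
finger_gap: 0.0287
```

Emit:
step_arm:
  steps:
    - [0,0,0.0005,0,0,0,0.0]
    - [0,0,0.001,0,0,0,0.0]
    - [0,0,0.001,0,0,0,0.0]

```text
time_s: 14.62
tool_pos: [0.4417, -0.2863, 0.0125]
tool_rot: [[-0.337, 0.942, 0.0], [0.942, 0.337, 0.0], [0.0, 0.0, -1.0]]
contact_force: [-2.6, 0.9, 12.0]
finger_gap: 0.029
```

Contact. I release gently, rise and check.

Emit:
step_arm:
  steps:
    - [0,0,-0.0005,0,0,0,0.0]
    - [0,0,-0.0005,0,0,0,0.033]
    - [0,0,-0.0005,0,0,0,0.038]
    - [0,0,-0.001,0,0,0,0.045]
    - [0,0,-0.002,0,0,0,0.055]
    - [0,0,-0.01,0,0,0,0.06]
    - [0,0,-0.03,0,0,0,0.065]
    - [0,0,-0.06,0,0,0,0.085]
    - [-0.02,0,-0.1,0,0,0,0.085]
    - [-0.04,0,-0.14,0,0,0,0.085]
    - [-0.06,0,-0.18,0,0,0,0.085]
    - [-0.06,0,-0.18,0,0,0,0.085]

```text
time_s: 15.62
tool_pos: [0.4645, -0.3467, 0.1991]
tool_rot: [[-0.334, 0.942, 0.008], [0.942, 0.334, -0.005], [-0.008, 0.006, -1.0]]
contact_force: [-0.0, -0.4, -0.2]
finger_gap: 0.0851
```

Run:
```python
from h import *
f,s=wrist("lpchk")
P=cloud(f,s)
q=P[(P[...,2]>.018)&(P[...,2]<.03)&(abs(P[...,0]-.44)<.04)&(abs(P[...,1]+.2815)<.04)]
print(len(q),q.mean(0),q[:,2].std(),cv2.minAreaRect((q[:,:2]*1000).astype(np.float32)))
boards(f,s)
u=project(f,[[.44,-.2815,.01]],s)[0].astype(int);x0=max(0,u[0]-60);y0=max(0,u[1]-50)
cv2.imwrite("pics/lpchkc.png",cv2.resize(f["frame"][y0:y0+100,x0:x0+120],None,fx=6,fy=6,interpolation=cv2.INTER_CUBIC))
go(.54,.0,.20,125)
```

```text
985 [ 0.44075637 -0.28188841  0.02156985] 0.0007224854998744179 ((441.2424621582031, -282.0432434082031), (33.35719299316406, 44.0576171875), 13.725163459777832)
px [471. 225.] ctr [ 755.8 -326.6] size [70.2 92.5] ang 51.4
px [343. 192.] ctr [ 576.6 -342. ] size [85.  77.5] ang 36.8
px [256. 112.] ctr [ 440.4 -281.7] size [59.5 68.5] ang 19.5
px [392. 108.] ctr [ 590.6 -223.8] size [60.9 59.1] ang 22.6
t 15.67 pos [ 0.4641 -0.3463  0.198 ] yaw 109.5 q7 0.63
  shift [ 0.3011  0.1872 -0.0032] rot [  0.23   0.44 -15.49]
```

View pics/lpchkc.png

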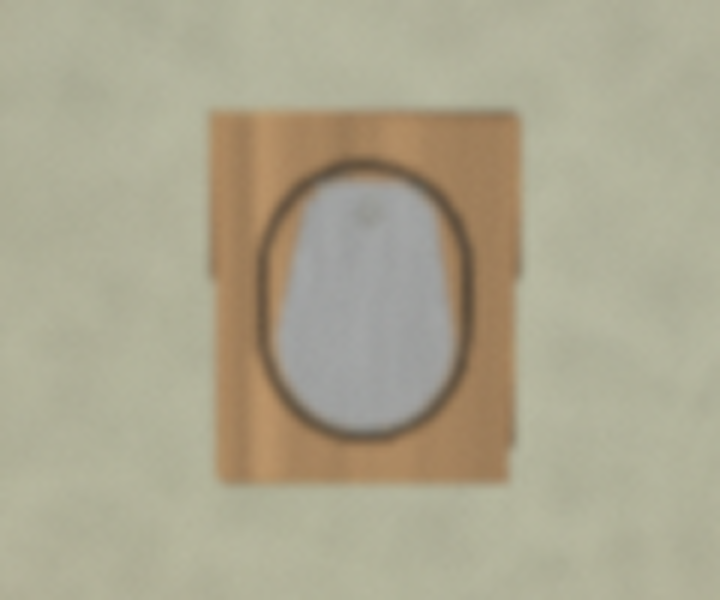

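The crop shows the loupe sitting flat and centred inside its oblong at (365,305), square with it. Next the tags: centre (0.4917,0.0911), short side along 36.3°.

```bash
python3 -c "
from h import *
go(.4917,.0911,.12,126.3)"
```

```text
t 15.67 pos [ 0.4641 -0.3463  0.198 ] yaw 109.5 q7 0.63
  shift [0.4036 0.1717 0.076 ] rot [  0.23   0.44 -16.79]
```

Emit:
step_arm:
  steps:
    - [0.404,0.172,0.03,0.2,0.4,-16.8,0.085]
    - [0.404,0.172,0.03,0.2,0.4,-16.8,0.085]
    - [0.404,0.172,0.03,0.2,0.4,-16.8,0.085]
    - [0.404,0.172,0.03,0.2,0.4,-16.8,0.085]
    - [0.404,0.172,0.03,0.2,0.4,-16.8,0.085]
    - [0.404,0.172,0.03,0.2,0.4,-16.8,0.085]
    - [0.404,0.172,0.03,0.2,0.4,-16.8,0.075]
    - [0.404,0.172,0.03,0.2,0.4,-16.8,0.07]
    - [0.404,0.172,0.03,0.2,0.4,-16.8,0.065]
    - [0.404,0.172,0.03,0.2,0.4,-16.8,0.065]
    - [0.404,0.172,0.06,0.2,0.4,-16.8,0.065]
    - [0.404,0.172,0.076,0.2,0.4,-16.8,0.065]

```text
time_s: 16.67
tool_pos: [0.491, 0.0979, 0.1189]
tool_rot: [[-0.598, 0.801, 0.001], [0.801, 0.598, 0.003], [0.002, 0.003, -1.0]]
contact_force: [0.9, -0.8, 0.3]
finger_gap: 0.065
```

```bash
python3 -c "
from h import *
go(.4917,.0911,.023,126.3)"
```

```text
t 16.67 pos [0.491  0.0979 0.1189] yaw 126.7 q7 -0.07
  shift [-0.006  -0.0038  0.0958] rot [ 0.17 -0.1   0.44]
```

Emit:
step_arm:
  steps:
    - [-0.006,-0.0038,0.03,0.1,0,0.4,0.065]
    - [-0.006,-0.0038,0.05,0.1,0,0.4,0.065]
    - [-0.006,-0.0038,0.068,0.1,0,0.4,0.065]
    - [-0.006,-0.0038,0.08,0.1,0,0.4,0.065]
    - [-0.006,-0.0038,0.088,0.1,0,0.4,0.06]
    - [-0.006,-0.0038,0.092,0.1,0,0.4,0.055]
    - [-0.006,-0.0038,0.094,0.1,0,0.4,0.052]
    - [-0.006,-0.0038,0.0955,0.1,0,0.4,0.05]
    - [-0.006,-0.0038,0.0955,0.1,0,0.4,0.05]

```text
time_s: 17.42
tool_pos: [0.4919, 0.0911, 0.0237]
tool_rot: [[-0.593, 0.806, 0.001], [0.806, 0.593, 0.002], [0.001, 0.002, -1.0]]
contact_force: [-0.3, 1.1, 0.7]
finger_gap: 0.0498
```

```bash
python3 -c "
from h import *
go(.4917,.0911,.022,126.3)"
```

```text
t 17.42 pos [0.4919 0.0911 0.0237] yaw 126.3 q7 -0.2
  shift [ 0.0001 -0.0002  0.0017] rot [ 0.1  -0.08  0.04]
```

Emit:
step_arm:
  steps:
    - [0,0,0.001,0,0,0,0.047]
    - [0,0,0.001,0,0,0,0.044]
    - [0,0,0.001,0,0,0,0.04]
    - [0,0,0.001,0,0,0,0.0]
    - [0,0,0.001,0,0,0,0.0]
    - [0,0,0.001,0,0,0,0.0]
    - [0,0,0.001,0,0,0,0.0]

```text
time_s: 18.0
tool_pos: [0.4923, 0.0911, 0.0236]
tool_rot: [[-0.592, 0.806, 0.002], [0.806, 0.592, 0.002], [0.001, 0.003, -1.0]]
contact_force: [-1.3, 0.0, 8.9]
finger_gap: 0.0397
```

Emit:
step_arm:
  steps:
    - [0,0,-0.003,0,0,0,0.0]
    - [0,0,-0.008,0,0,0,0.0]
    - [0,0,-0.02,0,0,0,0.0]
    - [0,0,-0.04,0,0,0,0.0]
    - [0,0,-0.07,0,0,0,0.0]
    - [0,0,-0.1,0,0,0,0.0]
    - [0,0,-0.13,0,0,0,0.0]
    - [0,0,-0.14,0,0,0,0.0]
    - [0,0,-0.14,0,0,0,0.0]

```text
time_s: 18.75
tool_pos: [0.4934, 0.0912, 0.1665]
tool_rot: [[-0.592, 0.806, 0.007], [0.806, 0.592, 0.003], [-0.002, 0.007, -1.0]]
contact_force: [0.0, 0.1, -0.8]
finger_gap: 0.0398
```

Run:
```python
from h import *
f,s=wrist("tgh");P=cloud(f,s);print(s["tool_pos"],s["finger_gap"])
Q=(P-s["tool_pos"])@s["tool_rot"]
m=(abs(Q[...,1])<.026)&(abs(Q[...,0])<.05)&(Q[...,2]<.02)&(Q[...,2]>-.02)&(f["range_z"]>0)
q=Q[m];print(len(q),q.min(0),q.max(0),np.histogram(q[:,2],16))
zm=np.median(q[:,2]);print(zm)
q=q[abs(q[:,2]-zm)<.003];print(cv2.minAreaRect((q[:,:2]*1000).astype(np.float32)))
A=np.c_[q[:,:2],np.ones(len(q))];print("slopes deg",np.degrees(np.linalg.lstsq(A,q[:,2],rcond=None)[0][:2]))
q=q*1000
for k in range(-30,34,6):
    w=q[abs(q[:,0]-k)<2][:,1]
    if len(w):print(k,w.min().round(1),w.max().round(1),end=' | ')
print()
q=P[(P[...,2]>.018)&(P[...,2]<.026)&(P[...,0]>.4)&(P[...,0]<.55)&(P[...,1]>.04)&(P[...,1]<.18)]
print(len(q),cv2.minAreaRect((q[:,:2]*1000).astype(np.float32)))
```

```text
[0.49339065 0.09123573 0.16645607] 0.039760517821551926
7993 [-0.03029557 -0.0259862  -0.01999754] [0.03151134 0.02598889 0.00168795] (array([  65,   65,   48,   60,   57,   58,  809, 4721, 1437,  375,   85,
         51,   45,   66,   39,   12]), array([-0.01999754, -0.0186422 , -0.01728686, -0.01593151, -0.01457617,
       -0.01322083, -0.01186548, -0.01051014, -0.0091548 , -0.00779945,
       -0.00644411, -0.00508877, -0.00373343, -0.00237808, -0.00102274,
        0.0003326 ,  0.00168795]))
-0.009743371155416663
((0.6039676666259766, -0.008697509765625), (61.78107833862305, 51.975101470947266), 0.05564890056848526)
slopes deg [0.39456283 0.14314243]
-30 -20.0 19.9 | -24 -20.5 20.9 | -18 -20.4 20.7 | -12 -20.1 20.1 | -6 -19.9 20.0 | 0 -19.9 20.1 | 6 -19.8 20.2 | 12 -26.0 26.0 | 18 -20.7 20.9 | 24 -21.0 21.2 | 30 -21.3 21.4 | 
4458 ((476.4891662597656, 110.98792266845703), (61.63188552856445, 84.87301635742188), 37.61157989501953)
```

View pics/w_tgh.png

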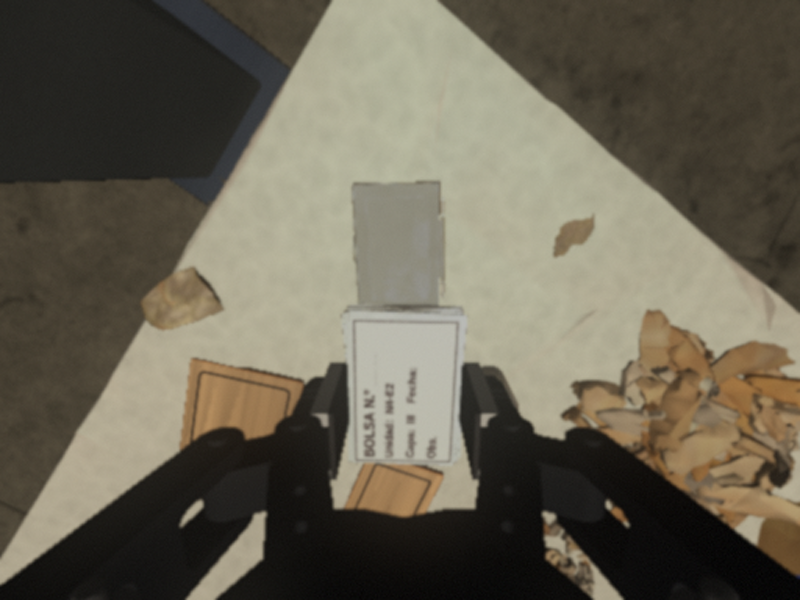

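The tags are held flat and centred at (405,385). The tin beneath now lies clear. Heading to the tags board, stopping short for one measurement.

```bash
python3 -c "
from h import *
go(.624,-.167,.19,104.4)"
```

```text
t 18.8 pos [0.4926 0.0907 0.1647] yaw 126.3 q7 -0.01
  shift [-0.2856 -0.0465 -0.0253] rot [ 0.29 -0.   21.89]
```

Emit:
step_arm:
  steps:
    - [-0.286,-0.0465,-0.025,0.3,0,21.9,0.0]
    - [-0.286,-0.0465,-0.025,0.3,0,21.9,0.0]
    - [-0.286,-0.0465,-0.025,0.3,0,21.9,0.0]
    - [-0.286,-0.0465,-0.025,0.3,0,21.9,0.0]
    - [-0.286,-0.0465,-0.025,0.3,0,21.9,0.0]
    - [-0.286,-0.0465,-0.025,0.3,0,21.9,0.0]
    - [-0.286,-0.0465,-0.025,0.3,0,21.9,0.0]
    - [-0.286,-0.0465,-0.025,0.3,0,21.9,0.0]
    - [-0.286,-0.0465,-0.025,0.3,0,21.9,0.0]

```text
time_s: 19.55
tool_pos: [0.6238, -0.1705, 0.1871]
tool_rot: [[-0.244, 0.97, -0.003], [0.97, 0.244, -0.0], [0.001, -0.003, -1.0]]
contact_force: [0.4, 0.2, -0.5]
finger_gap: 0.0397
```

Run:
```python
from h import *
f,s=wrist("tb");boards(f,s)
go(.6011,-.0776,.03,104.4)
```

```text
px [ 99. 220.] ctr [ 441.3 -279.7] size [61.9 70.7] ang 18.5
px [261.  87.] ctr [602.4 -77.9] size [67.5 86.5] ang 14.1
px [130.  65.] ctr [461.5 -91.5] size [ 88.5 113.1] ang 21.9
t 19.6 pos [ 0.6234 -0.1679  0.1874] yaw 104.3 q7 0.17
  shift [0.0927 0.0012 0.1576] rot [-0.17 -0.1  -0.1 ]
```

Emit:
step_arm:
  steps:
    - [0.04,0.001,0.01,0,0,0,0.0]
    - [0.08,0.001,0.03,0,0,0,0.0]
    - [0.0927,0.001,0.06,0,0,0,0.0]
    - [0.0927,0.001,0.095,0,0,0,0.0]
    - [0.0927,0.001,0.125,0,0,0,0.0]
    - [0.0927,0.001,0.145,0,0,0,0.0]
    - [0.0927,0.001,0.157,0,0,0,0.0]
    - [0.0927,0.001,0.163,0,0,0,0.0]
    - [0.0927,0.001,0.165,0,0,0,0.0]
    - [0.0927,0.001,0.165,0,0,0,0.0]

```text
time_s: 20.43
tool_pos: [0.6012, -0.0772, 0.023]
tool_rot: [[-0.248, 0.969, -0.003], [0.969, 0.248, 0.001], [0.002, -0.003, -1.0]]
contact_force: [0.8, -0.0, 0.1]
finger_gap: 0.0396
```

```bash
python3 -c "
from h import *
go(.6017,-.0778,.0115,104.3)"
```

```text
t 20.43 pos [ 0.6012 -0.0772  0.023 ] yaw 104.3 q7 -0.09
  shift [-0.0007  0.0004  0.0115] rot [-0.14 -0.1   0.03]
```

Emit:
step_arm:
  steps:
    - [-0.0006,0.0004,0.004,-0.1,0,0,0.0]
    - [-0.0006,0.0004,0.008,-0.1,0,0,0.0]
    - [-0.0006,0.0004,0.01,-0.1,0,0,0.0]
    - [-0.0006,0.0004,0.0115,-0.1,0,0,0.0]
    - [-0.0006,0.0004,0.0115,-0.1,0,0,0.0]
    - [-0.0006,0.0004,0.012,-0.1,0,0,0.0]
    - [-0.0006,0.0004,0.0125,-0.1,0,0,0.0]
    - [-0.0006,0.0004,0.0125,-0.1,0,0,0.0]

```text
time_s: 21.1
tool_pos: [0.6017, -0.0776, 0.0105]
tool_rot: [[-0.248, 0.969, -0.001], [0.969, 0.248, 0.002], [0.002, -0.001, -1.0]]
contact_force: [-0.1, 0.1, -0.6]
finger_gap: 0.0397
```

Emit:
step_arm:
  steps:
    - [0,0,0.0005,0,0,0,0.0]
    - [0,0,0.001,0,0,0,0.0]
    - [0,0,0.001,0,0,0,0.0]

```text
time_s: 21.35
tool_pos: [0.6018, -0.0776, 0.0102]
tool_rot: [[-0.248, 0.969, -0.001], [0.969, 0.248, 0.001], [0.001, -0.0, -1.0]]
contact_force: [-2.4, -0.1, 8.9]
finger_gap: 0.0397
```

Emit:
step_arm:
  steps:
    - [0,0,-0.0005,0,0,0,0.0]
    - [0,0,-0.0005,0,0,0,0.044]
    - [0,0,-0.0005,0,0,0,0.048]
    - [0,0,-0.001,0,0,0,0.055]
    - [0,0,-0.002,0,0,0,0.06]
    - [0,0,-0.01,0,0,0,0.065]
    - [0,0,-0.04,0,0,0,0.075]
    - [0,0,-0.08,0,0,0,0.085]
    - [-0.02,0,-0.12,0,0,0,0.085]
    - [-0.05,0,-0.16,0,0,0,0.085]
    - [-0.07,0,-0.19,0,0,0,0.085]
    - [-0.07,0,-0.19,0,0,0,0.085]

```text
time_s: 22.35
tool_pos: [0.6221, -0.1511, 0.207]
tool_rot: [[-0.242, 0.97, 0.008], [0.97, 0.242, -0.003], [-0.005, 0.007, -1.0]]
contact_force: [0.7, 0.0, -0.2]
finger_gap: 0.0852
```

Run:
```python
from h import *
f,s=wrist("tgchk")
P=cloud(f,s)
q=P[(P[...,2]>.0145)&(P[...,2]<.025)&(abs(P[...,0]-.601)<.045)&(abs(P[...,1]+.077)<.045)]
print(len(q),q.mean(0),q[:,2].std(),cv2.minAreaRect((q[:,:2]*1000).astype(np.float32)))
boards(f,s)
u=project(f,[[.601,-.077,.01]],s)[0].astype(int);x0=max(0,u[0]-70);y0=max(0,u[1]-60)
cv2.imwrite("pics/tgchkc.png",cv2.resize(f["frame"][y0:y0+120,x0:x0+140],None,fx=5,fy=5,interpolation=cv2.INTER_CUBIC))
go(.50,.05,.20,126)
```

```text
1971 [ 0.60182897 -0.07620898  0.0197342 ] 0.0010989846698408496 ((601.8709716796875, -76.97154998779297), (42.209999084472656, 61.15433883666992), 14.000100135803223)
px [318. 299.] ctr [ 756.9 -326. ] size [63.8 91.7] ang 53.5
px [201. 283.] ctr [ 579.6 -335.6] size [79.  79.6] ang 66.3
px [105. 228.] ctr [ 441.1 -279.7] size [61.9 70.7] ang 18.6
px [224. 211.] ctr [ 591.8 -222.6] size [59.8 60.7] ang 22.7
px [256. 105.] ctr [602.4 -77.9] size [67.5 87.4] ang 14.1
px [134.  85.] ctr [461.5 -91.7] size [ 88.7 113.5] ang 21.9
t 22.4 pos [ 0.6214 -0.1497  0.2051] yaw 104.0 q7 0.14
  shift [ 0.2232 -0.0693  0.0039] rot [  0.3    0.25 -21.95]
```

View pics/tgchkc.png

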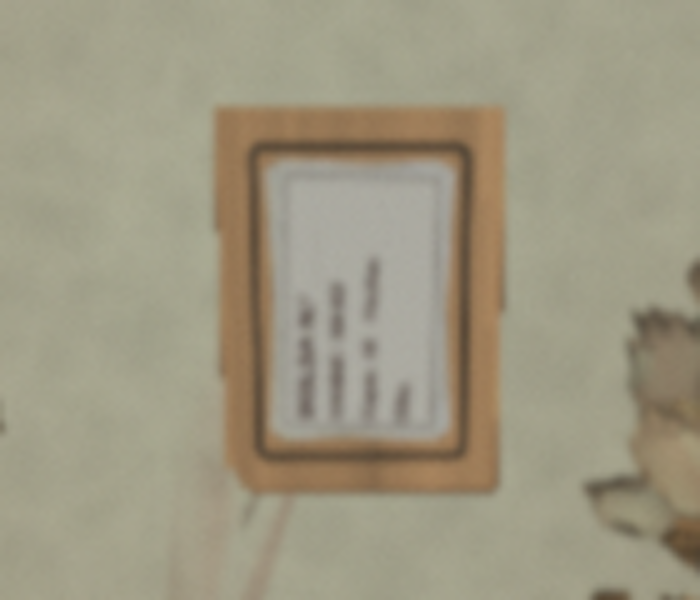

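The crop shows the tags flat, centred and square in their outline, within about 1 mm. Last is the tin, which I look at now that it is clear.

```bash
python3 -c "
from h import *
go(.519,.05,.2,126.5)"
```

```text
t 22.4 pos [ 0.6214 -0.1497  0.2051] yaw 104.0 q7 0.14
  shift [ 0.2186 -0.0509  0.004 ] rot [  0.3    0.25 -22.45]
```

Emit:
step_arm:
  steps:
    - [0.2186,-0.051,0.004,0.3,0.2,-22.5,0.085]
    - [0.2186,-0.051,0.004,0.3,0.2,-22.5,0.085]
    - [0.2186,-0.051,0.004,0.3,0.2,-22.5,0.085]
    - [0.2186,-0.051,0.004,0.3,0.2,-22.5,0.085]
    - [0.2186,-0.051,0.004,0.3,0.2,-22.5,0.085]
    - [0.2186,-0.051,0.004,0.3,0.2,-22.5,0.085]
    - [0.2186,-0.051,0.004,0.3,0.2,-22.5,0.085]
    - [0.2186,-0.051,0.004,0.3,0.2,-22.5,0.085]

```text
time_s: 23.07
tool_pos: [0.5183, 0.0507, 0.1998]
tool_rot: [[-0.597, 0.802, -0.0], [0.802, 0.597, -0.001], [-0.001, -0.001, -1.0]]
contact_force: [0.4, -0.7, 0.4]
finger_gap: 0.0851
```

Run:
```python
from h import *
f,s=wrist("tin");P=cloud(f,s)
m=((P[...,2]>.016)&(P[...,2]<.03)&(abs(P[...,0]-.478)<.07)&(abs(P[...,1]-.109)<.07)).astype(np.uint8)
q=P[m>0];print(len(q),np.median(q[:,2]),cv2.minAreaRect((q[:,:2]*1000).astype(np.float32)))
c=max(cv2.findContours(m,0,1)[0],key=len).reshape(-1,2)
X=toplane(f,c,.022,s)[:,:2]*1000
print(cv2.minAreaRect(X.astype(np.float32)), c.mean(0))
go(.478,.109,.1,127)
```

```text
4474 0.022148168933335877 ((477.60064697265625, 108.86236572265625), (63.5532112121582, 90.66968536376953), 37.59343719482422)
((477.62603759765625, 108.93296813964844), (62.75156784057617, 90.39672088623047), 37.69501876831055) [263.         108.84333333]
t 23.12 pos [0.5189 0.0495 0.1997] yaw 126.6 q7 0.12
  shift [0.0723 0.0027 0.0996] rot [-0.06  0.06 -0.45]
```

Emit:
step_arm:
  steps:
    - [0.072,0.0027,0.03,0,0,-1,0.0854]
    - [0.072,0.0027,0.07,0,0,-1,0.0854]
    - [0.072,0.0027,0.1,0,0,-1,0.0854]
    - [0.072,0.0027,0.125,0,0,-1,0.0854]
    - [0.072,0.0027,0.14,0,0,-1,0.0854]
    - [0.072,0.0027,0.145,0,0,-1,0.0854]
    - [0.072,0.0027,0.145,0,0,-1,0.0854]

```text
time_s: 23.7
tool_pos: [0.478, 0.1075, 0.0533]
tool_rot: [[-0.608, 0.794, -0.003], [0.794, 0.608, -0.002], [-0.0, -0.004, -1.0]]
contact_force: [-0.5, -0.2, 0.5]
finger_gap: 0.0853
```

```bash
python3 -c "
from h import *
go(.4776,.1089,.004,127.6)"
```

```text
t 23.7 pos [0.478  0.1075 0.0533] yaw 127.5 q7 -0.21
  shift [0.0013 0.0007 0.0493] rot [-0.21  0.02 -0.13]
```

Emit:
step_arm:
  steps:
    - [0.0013,0.0007,0.015,-0.2,0,0,0.0854]
    - [0.0013,0.0007,0.027,-0.2,0,0,0.0854]
    - [0.0013,0.0007,0.037,-0.2,0,0,0.0854]
    - [0.0013,0.0007,0.044,-0.2,0,0,0.0854]
    - [0.0013,0.0007,0.049,-0.2,0,0,0.0854]
    - [0.0013,0.0007,0.049,-0.2,0,0,0.0854]
    - [0.0013,0.0007,0.049,-0.2,0,0,0.075]

```text
time_s: 24.28
tool_pos: [0.4778, 0.1088, 0.0045]
tool_rot: [[-0.608, 0.794, 0.0], [0.794, 0.608, -0.0], [-0.001, 0.0, -1.0]]
contact_force: [0.0, 0.6, -0.7]
finger_gap: 0.0759
```

Emit:
step_arm:
  steps:
    - [0,0,0,0,0,0,0.068]
    - [0,0,0,0,0,0,0.062]
    - [0,0,0,0,0,0,0.04]
    - [0,0,0,0,0,0,0.0]
    - [0,0,0,0,0,0,0.0]
    - [0,0,0,0,0,0,0.0]
    - [0,0,0,0,0,0,0.0]

```text
time_s: 24.87
tool_pos: [0.478, 0.1087, 0.0057]
tool_rot: [[-0.608, 0.794, 0.002], [0.794, 0.608, -0.001], [-0.002, 0.001, -1.0]]
contact_force: [-3.8, -0.8, 13.9]
finger_gap: 0.0602
```

Emit:
step_arm:
  steps:
    - [0,0,-0.003,0,0,0,0.0]
    - [0,0,-0.008,0,0,0,0.0]
    - [0,0,-0.018,0,0,0,0.0]
    - [0,0,-0.035,0,0,0,0.0]
    - [0,0,-0.06,0,0,0,0.0]
    - [0,0,-0.09,0,0,0,0.0]
    - [0,0,-0.12,0,0,0,0.0]
    - [0,0,-0.14,0,0,0,0.0]
    - [0,0,-0.14,0,0,0,0.0]

```text
time_s: 25.62
tool_pos: [0.4795, 0.1097, 0.1501]
tool_rot: [[-0.608, 0.794, 0.008], [0.794, 0.608, 0.001], [-0.004, 0.006, -1.0]]
contact_force: [1.2, 0.3, -3.7]
finger_gap: 0.0603
```

Run:
```python
from h import *
f,s=wrist("tnh");P=cloud(f,s);print(s["tool_pos"],s["finger_gap"])
Q=(P-s["tool_pos"])@s["tool_rot"]
m=(abs(Q[...,1])<.036)&(abs(Q[...,0])<.06)&(Q[...,2]<.02)&(Q[...,2]>-.03)&(f["range_z"]>0)
q=Q[m];print(np.histogram(q[:,2],10));zm=np.median(q[:,2]);print(zm,q.max(0))
q=q[abs(q[:,2]-zm)<.003]
A=np.c_[q[:,:2],np.ones(len(q))];print("slopes deg",np.degrees(np.linalg.lstsq(A,q[:,2],rcond=None)[0][:2]))
q=q*1000;print(q[:,0].min(),q[:,0].max())
for k in range(-44,48,8):
    w=q[abs(q[:,0]-k)<2][:,1]
    if len(w):print(k,w.min().round(1),w.max().round(1),end=' | ')
go(.4605,-.0915,.14,111.9)
```

```text
[0.47946923 0.10970456 0.15006649] 0.06028398272051571
(array([  248,   219,   235, 15458,  2189,   130,     0,     7,   170,
          64]), array([-0.02999747, -0.02638378, -0.02277009, -0.0191564 , -0.01554271,
       -0.01192902, -0.00831533, -0.00470163, -0.00108794,  0.00252575,
        0.00613944]))
-0.016329086138748842 [0.04580856 0.03597976 0.00613944]
slopes deg [0.04432257 0.14062915]
-45.02586031577857 45.76075839954885
-44 -30.1 27.4 | -36 -30.3 29.6 | -28 -30.4 31.2 | -20 -30.5 30.9 | -12 -30.1 30.4 | -4 -30.3 30.4 | 4 -30.2 30.4 | 12 -36.0 36.0 | 20 -30.6 31.2 | 28 -30.8 31.1 | 36 -30.6 30.2 | 44 -30.6 27.4 | t 25.67 pos [0.4788 0.1091 0.148 ] yaw 127.4 q7 -0.08
  shift [-0.1481 -0.1365  0.0079] rot [ 0.29  0.16 15.53]
```

View pics/w_tnh.png

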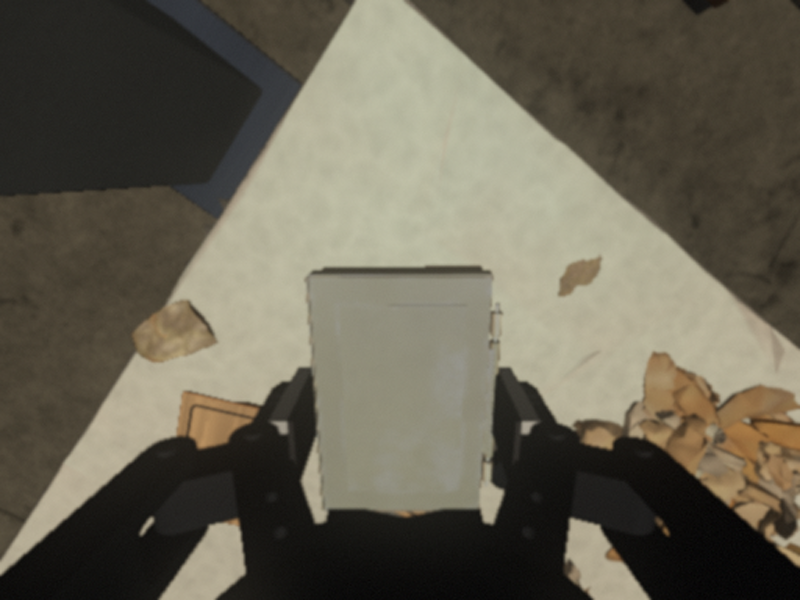

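The tin is held level and square at (405,390), its base 5.7 mm below the TCP. I stop short of the tin board for one fresh measurement.

```bash
python3 -c "
from h import *
go(.505,-.205,.17,111.9)"
```

```text
t 25.67 pos [0.4788 0.1091 0.148 ] yaw 127.4 q7 -0.08
  shift [-0.2654 -0.17   -0.0219] rot [ 0.29  0.16 15.53]
```

Emit:
step_arm:
  steps:
    - [-0.265,-0.17,-0.022,0.3,0.1,15.5,0.0]
    - [-0.265,-0.17,-0.022,0.3,0.1,15.5,0.0]
    - [-0.265,-0.17,-0.022,0.3,0.1,15.5,0.0]
    - [-0.265,-0.17,-0.022,0.3,0.1,15.5,0.0]
    - [-0.265,-0.17,-0.022,0.3,0.1,15.5,0.0]
    - [-0.265,-0.17,-0.022,0.3,0.1,15.5,0.0]
    - [-0.265,-0.17,-0.022,0.3,0.1,15.5,0.0]
    - [-0.265,-0.17,-0.022,0.3,0.1,15.5,0.0]
    - [-0.265,-0.17,-0.022,0.3,0.1,15.5,0.0]
    - [-0.265,-0.17,-0.022,0.3,0.1,15.5,0.0]

```text
time_s: 26.5
tool_pos: [0.5035, -0.2062, 0.1687]
tool_rot: [[-0.37, 0.929, -0.002], [0.929, 0.37, -0.0], [0.001, -0.002, -1.0]]
contact_force: [0.4, 1.0, -2.8]
finger_gap: 0.0605
```

Run:
```python
from h import *
f,s=wrist("tnb");boards(f,s)
go(.4601,-.0916,.0245,111.9)
```

```text
px [174. 212.] ctr [ 431.8 -283.1] size [41.6 71.1] ang 18.8
px [391.  98.] ctr [601.3 -77.9] size [68.7 87. ] ang 14.2
px [261.  58.] ctr [461.5 -93.8] size [ 87.3 108.6] ang 21.7
t 26.55 pos [ 0.5039 -0.2044  0.1689] yaw 111.9 q7 0.36
  shift [0.1208 0.0016 0.1445] rot [-0.08 -0.05 -0.02]
```

Emit:
step_arm:
  steps:
    - [0.04,0.002,0.0,0,0,0,0.0]
    - [0.08,0.002,0.02,0,0,0,0.0]
    - [0.1205,0.002,0.05,0,0,0,0.0]
    - [0.1205,0.002,0.08,0,0,0,0.0]
    - [0.1205,0.002,0.105,0,0,0,0.0]
    - [0.1205,0.002,0.122,0,0,0,0.0]
    - [0.1205,0.002,0.134,0,0,0,0.0]
    - [0.1205,0.002,0.14,0,0,0,0.0]
    - [0.1205,0.002,0.143,0,0,0,0.0]
    - [0.1205,0.002,0.143,0,0,0,0.0]

```text
time_s: 27.38
tool_pos: [0.4603, -0.0908, 0.0258]
tool_rot: [[-0.374, 0.927, -0.002], [0.927, 0.374, 0.001], [0.002, -0.002, -1.0]]
contact_force: [0.2, -0.2, -2.5]
finger_gap: 0.0605
```

```bash
python3 -c "
from h import *
go(.4605,-.0918,.0155,111.9)"
```

```text
t 27.38 pos [ 0.4603 -0.0908  0.0258] yaw 112.0 q7 -0.06
  shift [-0.001  -0.0002  0.0103] rot [-0.12 -0.09  0.07]
```

Emit:
step_arm:
  steps:
    - [-0.001,0,0.004,-0.1,0,0,0.0]
    - [-0.001,0,0.007,-0.1,0,0,0.0]
    - [-0.001,0,0.009,-0.1,0,0,0.0]
    - [-0.001,0,0.01,-0.1,0,0,0.0]
    - [-0.001,0,0.0105,-0.1,0,0,0.0]
    - [-0.001,0,0.0105,-0.1,0,0,0.0]
    - [-0.001,0,0.0105,-0.1,0,0,0.0]

```text
time_s: 27.97
tool_pos: [0.4607, -0.0918, 0.0154]
tool_rot: [[-0.374, 0.927, -0.001], [0.927, 0.374, 0.001], [0.002, -0.0, -1.0]]
contact_force: [0.2, 0.6, -3.2]
finger_gap: 0.0603
```

Emit:
step_arm:
  steps:
    - [0,0,0.0005,0,0,0,0.0]
    - [0,0,0.001,0,0,0,0.0]
    - [0,0,0.0013,0,0,0,0.0]
    - [0,0,0.0013,0,0,0,0.0]

```text
time_s: 28.3
tool_pos: [0.4608, -0.0918, 0.0148]
tool_rot: [[-0.374, 0.927, 0.0], [0.927, 0.374, 0.001], [0.001, 0.0, -1.0]]
contact_force: [-2.5, 0.3, 10.4]
finger_gap: 0.0604
```

Emit:
step_arm:
  steps:
    - [0,0,-0.0004,0,0,0,0.0]
    - [0,0,-0.0004,0,0,0,0.066]
    - [0,0,-0.0005,0,0,0,0.07]
    - [0,0,-0.001,0,0,0,0.076]
    - [0,0,-0.002,0,0,0,0.083]
    - [0,0,-0.003,0,0,0,0.0854]
    - [0,0,-0.01,0,0,0,0.0854]
    - [0,0,-0.04,0,0,0,0.0854]
    - [0,0,-0.08,0,0,0,0.0854]
    - [-0.03,0,-0.12,0,0,0,0.0854]
    - [-0.07,0,-0.16,0,0,0,0.0854]
    - [-0.08,0,-0.2,0,0,0,0.0854]

```text
time_s: 29.3
tool_pos: [0.487, -0.1603, 0.1976]
tool_rot: [[-0.373, 0.928, -0.001], [0.928, 0.373, 0.001], [0.001, -0.0, -1.0]]
contact_force: [1.6, -0.6, -0.0]
finger_gap: 0.0859
```

Emit:
step_arm:
  steps:
    - [0,0,-0.02,0,0,0,0.0854]
    - [0,0,-0.02,0,0,0,0.0854]
    - [0,0,-0.02,0,0,0,0.0854]
    - [0,0,-0.02,0,0,0,0.0854]

```text
time_s: 29.63
tool_pos: [0.4863, -0.16, 0.2172]
tool_rot: [[-0.374, 0.928, -0.002], [0.928, 0.374, 0.001], [0.002, -0.001, -1.0]]
contact_force: [0.6, 0.7, -1.4]
finger_gap: 0.0852
```

Run:
```python
from h import *
f,s=wrist("end");P=cloud(f,s);boards(f,s)
def chk(n,c,r,z0,z1):
    q=P[(P[...,2]>z0)&(P[...,2]<z1)&(abs(P[...,0]-c[0])<r)&(abs(P[...,1]-c[1])<r)]
    if len(q)>20:print(n,len(q),q[:,2].mean().round(4),q[:,2].std().round(4),cv2.minAreaRect((q[:,:2]*1000).astype(np.float32)))
chk("tin",(.46,-.0915),.065,.026,.036);chk("tags",(.6015,-.077),.045,.0145,.024)
chk("loupe",(.44,-.2815),.04,.018,.03);chk("can",(.591,-.223),.03,.054,.066)
t=grab_frame("top");a=np.load("top.npy",allow_pickle=True).item()
d=cv2.absdiff(t["frame"],a["frame"]).max(2)
for n,(u,v) in dict(vial=(163,170),bone=(332,226)).items(): print(n,d[v-15:v+15,u-15:u+15].max())
cv2.imwrite("pics/end.png",cv2.resize(f["frame"],(800,600),interpolation=cv2.INTER_CUBIC))
cv2.imwrite("pics/endtop.png",cv2.resize(t["frame"][140:270,100:360],None,fx=3,fy=3,interpolation=cv2.INTER_CUBIC))
```

```text
px [270. 295.] ctr [ 575.3 -334.5] size [76.9 87.1] ang 69.0
px [309. 233.] ctr [ 590.8 -223.1] size [60.  61.2] ang 22.7
px [197. 234.] ctr [ 439.7 -280.4] size [58.6 71.1] ang 19.4
px [367. 142.] ctr [601.3 -77.9] size [68.1 87.5] ang 14.2
px [260. 109.] ctr [460.5 -91.5] size [ 87.3 113.1] ang 21.8
tin 4255 0.0311 0.0008 ((460.575927734375, -91.09828186035156), (63.27445983886719, 90.17375183105469), 22.265178680419922)
tags 1698 0.0198 0.0011 ((601.8272705078125, -77.33242797851562), (43.322654724121094, 62.391326904296875), 13.74822998046875)
loupe 588 0.0215 0.0008 ((440.7531433105469, -281.4779357910156), (33.09830093383789, 44.599334716796875), 19.68351173400879)
can 578 0.0595 0.0013 ((591.8524780273438, -222.72508239746094), (33.13549041748047, 33.71492385864258), 63.84993362426758)
vial 17
bone 16
```

View pics/end.png

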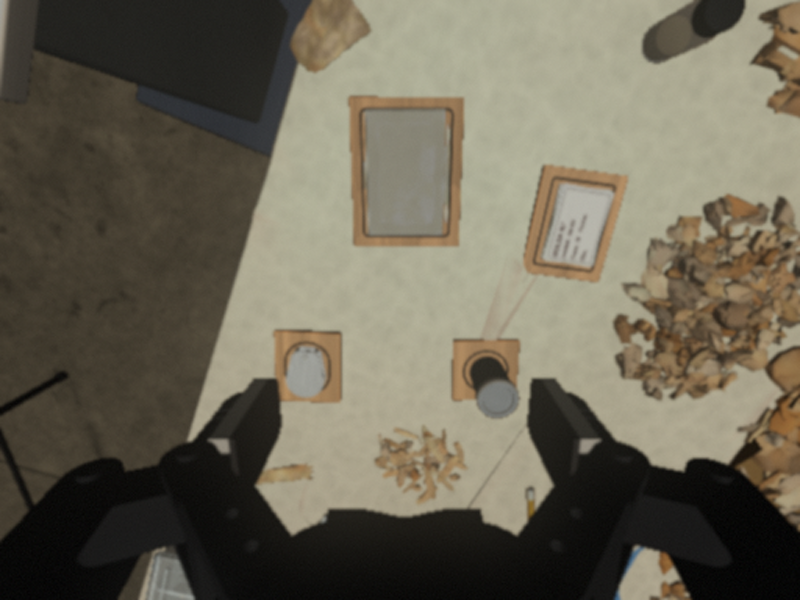

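View pics/endtop.png

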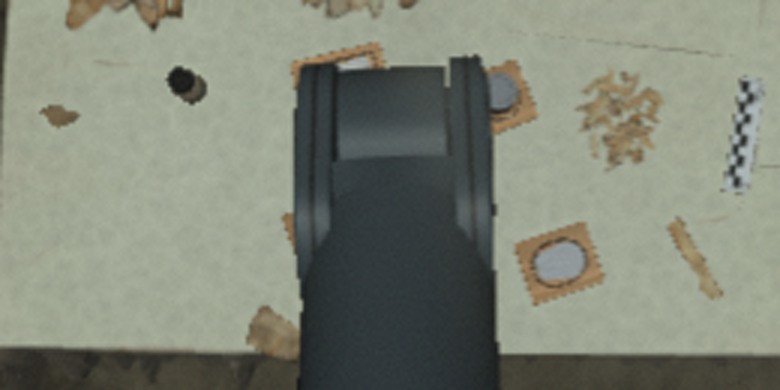

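The wrist view shows all four pieces inside their outlines: tin (405,170), tags (577,225), loupe (307,370) and canister base (488,370). The top view shows the vial (187,83) and the bone (695,258) where they were. The gripper is clear, so I hand in.

```bash
python3 -c "
from h import *
print(workorder.sign_off())"
```

```text
the job is handed in; nothing more can be done
None
```

The pile is taken apart, all four pieces are on their boards, and the job is handed in at about 30 s. I moved them in the order canister, loupe, tags, tin, and never lifted anything with something still on it.

Final wrist-camera check, each piece against its board:

| Piece | Offset from outline centre | Angle off square | Notes |
|---|---|---|---|
| Tin | about 0.5 mm | about 0.5° | flat, top at z = 31 mm |
| Tags | about 0.8 mm | about 0.5° | flat |
| Loupe | about 1.5 mm | under 1° in the last view | flat, top at z = 21.5 mm against 23 mm expected |
| Canister | about 1 mm | round | upright, top at z = 59.5 mm |

- **Bystanders:** the vial and bone show no change in the before-and-after top view beyond image noise. I never went near the blue look-alike board.
- **Disagreements:** one earlier fit of the loupe's angle read 5.8° off square. I put that down to its tapered outline, since the crop and the final fit both show it square. In the final top view the arm hid the tin and most of the tags, so those two rest on the wrist camera alone.
- **Forces:** readings at the end of each move stayed under about 14 N.

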